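Build up the drip filter on the brewing scale

TASK

Set up the steel drip filter for the next tasting: stand the white cup without a handle upright in the middle of the scale's ribbed pad, seat the filter squarely on the cup, lower the press into the filter's chamber until it lies flat on the bottom, and close the filter with its domed lid, fully down. Build it in that order, setting each part down rather than dropping it and letting it go before the next, and leave the mug, the pitcher and the tasting glasses standing where they are.

Things in the scene. Friction and masses are not known exactly. Their poses are not given: they have to be found in the camera images.
- scale: Black brewing scale, fixed, left or right in the work area. Housing 175 x 142 mm, 20 high; on it a ribbed black pad 124 x 128 mm whose top is 28 mm above the table; display and two buttons on the strip beside the pad, on its own -x side. Origin: at table height exactly under the middle of the pad, z up.
- cup: White ceramic cup WITHOUT a handle, 75 mm high, 66 mm outside diameter over its upper 47 mm (narrowing to 52 at the foot), mouth 58 mm inside. 0.16 to 0.29 kg. Origin: centre of its underside, z up.
- filter: Steel drip filter: open round chamber (62 mm outside, 57 inside) on a flat saucer 88 mm across with two ears to 52 mm from the axis along y. Heights above its underside: collar (46 mm across) 0 to 5, saucer 5 to 8, chamber floor at 8, rim at 50. On the cup, the collar hangs in the mouth, the saucer on the rim: origin 70 mm above the cup's. About 0.12 kg. Origin: centre of the underside, z up.
- press: Steel press for inside the chamber: perforated disc 49 mm across, 4 thick; upright stem 8 mm thick with a round grip 12 mm across from 40 to 56 mm (its top) above the underside. On the chamber floor its origin is 8 mm above the filter's and the grip's top 14 mm above the filter's rim. About 0.06 kg. Origin: centre of the underside, z up.
- lid: Steel lid with black knob. Skirt 76 mm across (71.6 inside), 8 deep; flat brim at 8 to 11 mm; hollow dome 56 mm across, narrowing to 44 at its flat top at 31 mm; knob 16 mm across from 31 to 47 mm (the top). Closed, the brim rests on the filter's rim, skirt around the chamber: origin 42 mm above the filter's. About 0.07 kg. Origin: centre of the skirt's lower edge, z up.
- mug: Bystander, not to be disturbed: white ceramic mug WITH a handle, 85 mm high, 70 mm diameter, handle to 65 mm from the axis along its own +y. Origin: centre of its underside, z up.
- pitcher: Bystander, not to be disturbed: steel milk pitcher with a handle, 85 mm high, 72 mm across the foot, 64 at the rim, handle to 63 mm from the axis along its own +y. Origin: centre of its underside, z up.
- glass_a: Bystander, not to be disturbed: clear conical tasting glass, 56 mm high, 70 mm across the rim, 48 at the foot; one of three in a row, 82 mm apart, on a flat wooden tray (260 x 130 mm, 8 thick) with a white sheet. Origin: centre of its underside, z up.
- glass_b: Bystander, not to be disturbed: clear conical tasting glass, 56 mm high, 70 mm across the rim, 48 at the foot; one of three in a row, 82 mm apart, on a flat wooden tray (260 x 130 mm, 8 thick) with a white sheet. Origin: centre of its underside, z up.
- glass_c: Bystander, not to be disturbed: clear conical tasting glass, 56 mm high, 70 mm across the rim, 48 at the foot; one of three in a row, 82 mm apart, on a flat wooden tray (260 x 130 mm, 8 thick) with a white sheet. Origin: centre of its underside, z up.
Mind the look-alikes: they are no part of the job. Leave any blue look-alike of the press alone.

How it is judged (in metres and radians):
On the way, in this order (a step that is already met when the one before it is completed fails the run):
1. the cup stands in the middle of the scale's pad, let go (horizontal distance between cup and scale below 0.018 m and z of cup in the frame of scale between 0.024 and 0.032 m and angle between cup's own z axis and vertical below 0.06 rad and contact force between the fingers and cup below 0.1 N and linear speed of cup below 0.03 m/s), for 0.2 s.
2. the filter sits on the cup, let go (horizontal distance between cup and scale below 0.018 m and z of cup in the frame of scale between 0.024 and 0.032 m and angle between each of cup, filter's own z axis and vertical below 0.06 rad and horizontal distance between filter and cup below 0.009 m and z of filter in the frame of cup between 0.067 and 0.073 m and contact force between the fingers and filter below 0.1 N and linear speed of filter below 0.03 m/s), for 0.2 s.
3. the press lies flat at the bottom of the filter's chamber, let go (horizontal distance between cup and scale below 0.018 m and z of cup in the frame of scale between 0.024 and 0.032 m and angle between each of cup, filter's own z axis and vertical below 0.06 rad and horizontal distance between filter and cup below 0.009 m and z of filter in the frame of cup between 0.067 and 0.073 m and horizontal distance between press and filter below 0.007 m and z of press in the frame of filter between 0.005 and 0.011 m and angle between press's own z axis and vertical below 0.08 rad and contact force between the fingers and press below 0.1 N and linear speed of press below 0.03 m/s), for 0.2 s.
4. the lid sits fully down over the filter's chamber, let go (horizontal distance between cup and scale below 0.018 m and z of cup in the frame of scale between 0.024 and 0.032 m and angle between each of cup, filter, lid's own z axis and vertical below 0.06 rad and horizontal distance between filter and cup below 0.009 m and z of filter in the frame of cup between 0.067 and 0.073 m and horizontal distance between press and filter below 0.007 m and z of press in the frame of filter between 0.005 and 0.011 m and angle between press's own z axis and vertical below 0.08 rad and horizontal distance between lid and filter below 0.008 m and z of lid in the frame of filter between 0.039 and 0.045 m and contact force between the fingers and lid below 0.1 N and linear speed of lid below 0.03 m/s), for 0.2 s.
At the end, for the whole second after the job is handed in: Cup on the pad within 18 mm of its middle; filter on the cup within 9 mm of centre; press on the chamber floor within 7 mm; lid on the filter within 8 mm; each seated in height within 3 mm (cup 4), upright within 0.06 rad (press 0.08), released and at rest (horizontal distance between cup and scale below 0.018 m and z of cup in the frame of scale between 0.024 and 0.032 m and angle between each of cup, filter, lid's own z axis and vertical below 0.06 rad and linear speed of each of cup, filter, press, lid below 0.01 m/s and angular speed of each of cup, filter, press, lid below 0.1 rad/s and horizontal distance between filter and cup below 0.009 m and z of filter in the frame of cup between 0.067 and 0.073 m and horizontal distance between press and filter below 0.007 m and z of press in the frame of filter between 0.005 and 0.011 m and angle between press's own z axis and vertical below 0.08 rad and horizontal distance between lid and filter below 0.008 m and z of lid in the frame of filter between 0.039 and 0.045 m); the robot touches nothing.
It fails at once if a part of the set is let fall (it moves at over 0.6 m/s, a fall of about 2 cm, with the fingers off it) ((contact force between the fingers and cup below 0.1 N and linear speed of cup above 0.6 m/s) or (contact force between the fingers and filter below 0.1 N and linear speed of filter above 0.6 m/s) or (contact force between the fingers and press below 0.1 N and linear speed of press above 0.6 m/s) or (contact force between the fingers and lid below 0.1 N and linear speed of lid above 0.6 m/s)).
It fails at once if the mug, the pitcher or a tasting glass is pushed more than 25 mm or tipped (distance of any of mug, pitcher, glass_a, glass_b, glass_c from where it was at the start of the episode above 0.025 m or angle between any of mug, pitcher, glass_a, glass_b, glass_c's own z axis and vertical above 0.35 rad).
It also fails if it takes over 120 s, if anything falls off the work surface, if the arm or the gripper's body presses on something with over 40 N, if the wrist force passes 120 N, or if a joint passes its speed limit or range.

ROBOT

A 6-joint arm with a two-finger parallel gripper is mounted at the origin on the work surface. World frame = base frame: x ahead of the robot, y to its left, z up, the work surface at z = 0. Lengths are in mm, angles in rad, forces in N, time in s.
With the tool pointing down it reaches from about 275 to 1000 mm from the base axis. Payload 8.4 kg.
Tool frame: the origin (TCP) lies at the very end of the fingers, on their centre line; the grasp point (between the pads) lies 19 mm behind it; z points along the fingers, y is the line along which they close (so a half turn about z gives the same grasp; the last joint's range is limited). The gripper opens to 85 mm and grips with 20 to 120 N. Pads are 22 mm wide; open, the fingers measure 114 mm over their backs; the gripper's body (76 mm by 85 mm) begins 54 mm behind the grasp point. The pads swing forward as they close: fully open they stand 13 mm farther back than shut.
Start: joints at [-1.216, 0.353, 1.633, -0, 1.155, -0.002], TCP at [218.297, -585.64, 231.281] pointing down, gripper open.
Joint ranges: [-2.63, 2.63], [-0.92, 2.1], [0.06, 2.66], [-1.3, 4.44], [0, 2.69], [-3.02, 3.02]. Speed limits (rad/s): [2.22, 2.22, 2.79, 3.14, 3.14, 3.14].

INTERFACE

Orientations are given as [roll, pitch, yaw] about the fixed x, y, z axes, in that order (R = Rz(yaw) Ry(pitch) Rx(roll)).
In Python, from rig import r, vision gives the robot as it stands. The module is installed in compiled form; this text tells all that it offers.
- The arm moves only by the tool play_rows, never from a script. Its argument "steps" is a list of rows, each an object with "delta_pos": the shift along the tool's x, y, z in cm, a list of three; "yaw": the turn about the tool's z in rad; "jaw": the opening in per cent of the stroke, from 0 (shut) to 100 (fully open). A call has exactly 8 rows; each row is the pose to reach, as a shift and turn from the pose commanded when the call began, along the tool's axes at that moment; what a row does not reach only later rows make up. A row lasts 1/10 s, in which the tool goes at most 50 mm and 8.59 degrees, less where a joint would pass 70% of its speed; a pose out of reach is approached as far as the arm can. A call with a gripper value outside its range is refused whole. The fingers move at their own pace and stop on an object; "grip_force" is the grip in N (left out, the last holds). Time passes only in rows, so rows that repeat a pose let the fingers close, or fill a call up. It gives the time, the measured TCP pose, the force, the opening and the grip force at its end, in the units of the state.
- r.sense(): the state, without advancing time (a new reading comes with each control period).
- vision.grab_frame(name): name is "side" or "top"; returns (picture, depth): 384x512x3 uint8, red, green, blue; 384x512 float32, mm along the optical axis (not along the pixel's ray), 0 where there is no reading.
- vision.calibration(name): a dict with "mtx" (3x3 intrinsics, pixels), "extrinsics" (4x4, takes a point from camera to world coordinates). Camera axes: x right, y down, z forward; pixel columns grow to the right and rows downward; lengths in mm; the calibration is good to about 2 mm. A picture is of the moment at which its call begins. calibration takes no time and is no camera call.
- r.sign_off(): hands the job in; it is judged then, once.
Trained networks look in the newest picture that a camera, given by its name, has taken for a name from the list of things; names that differ only in an ending like _2 or _b are one class to them, and where a whole thing is asked for, a point or a joint stands for the part that bears it (a point fixed in the world has none). Each returns a list of dicts, best first, with "conf" (0 to 1); they miss things now and then, are a little off and sometimes report something else, mostly with a low value. They report only what shows in the picture. A call takes as long as a camera call. They do not tell look-alikes from the thing itself.
- vision.cut_out(camera, thing): "region" (384x512 bool, what is visible of it) and "uv" ([column, row] in pixels, amid what is visible of it).
- vision.landmark_of(camera, thing): "uv" ([column, row] in pixels: a listed point, or the origin of a listed thing).
The state is a dict: "clock": time; "qpos": joint angles; "qvel": joint speeds; "joint_efforts": joint torques, N m; "eef_pos": TCP position; "tcp_rot": TCP orientation; "contact_force": force on the tool from outside, world axes, zero at the start; "wrist_torque": the same for the moment, N m; "opening": opening from 0.0 (shut) to 1.0 (fully open); "grasp_force": force on a finger pad.
Only numpy, scipy, OpenCV 4.12 (cv2) and the standard library are available. Lean on these libraries where they do the work, as an engineer would, in place of code of your own. Each camera call takes 0.05 s, during which the arm holds its last target. There are 200 camera calls.

## Working session

There is one attempt and no reset: what is moved stays moved. The work goes in short steps, Python scripts to look and compute and a tool call to move; the robot and the scene stay as the last step left them, time stands still between calls to the robot, and variables do not carry over. Pictures are saved under pics/ and viewed, at most 14 in all, crops included, and the job is handed in when it is done.

Besides the shell and the picture viewer there is one more tool, called after "Emit:" as name([rows], argument=value, ...), one row to a line, values as JSON. play_rows: Moves the arm, as the interface text tells. Its arguments: {"type":"object","properties":{"steps":{"type":"array"},"grip_force":{"type":"number"}},"required":["steps"]}

```bash
mkdir -p pics; cat > h.py <<'E'
import numpy as np, cv2
from rig import r, vision
def load(n):
    p,d=vision.grab_frame(n); c=vision.calibration(n); return p,d,np.array(c["mtx"]),np.array(c["extrinsics"])
def cloud(d,K,T):
    v,u=np.mgrid[:d.shape[0],:d.shape[1]]
    P=np.stack([(u-K[0,2])/K[0,0]*d,(v-K[1,2])/K[1,1]*d,d],-1)
    W=P@T[:3,:3].T+T[:3,3]; W[d==0]=np.nan; return W
def save(n,p): cv2.imwrite('pics/'+n,p[:,:,::-1])
E
python3 - <<'E'
from h import *
print(r.sense())
for n in("side","top"):
    p,d,K,T=load(n); save(n+'0.png',p); np.savez(n+'0.npz',p=p,d=d,K=K,T=T); print(n,T.round(2),K.round(1))
    W=cloud(d,K,T)
    for t in["scale","cup","filter","press","lid","mug","pitcher","glass_a"]:
        for o in vision.cut_out(n,t)[:3]:
            w=W[o["region"]]; print(n,t,round(o["conf"],2),np.round(o["uv"]),o["region"].sum(),np.nanmedian(w,0).round(),np.nanpercentile(w,2,axis=0).round(),np.nanpercentile(w,98,axis=0).round())
E
```

```text
{'clock': 0.0, 'qpos': array([-1.21641400e+00,  3.53624738e-01,  1.63413777e+00,  4.14417204e-05,
        1.15519054e+00, -2.40796628e-03]), 'qvel': array([ 0.00053598,  0.00050347, -0.00143479, -0.00148593, -0.00114018,
        0.00079036]), 'joint_efforts': array([ 3.00652493e-03, -6.05248833e+01, -3.42064977e+01,  9.76349838e-05,
        9.47398221e-03, -9.20619868e-06]), 'eef_pos': array([ 218.13595687, -585.19221598,  230.57474236]), 'tcp_rot': array([-3.14023235e+00, -4.11667453e-05,  3.56773503e-01]), 'contact_force': array([-0.24196923, -0.56281416, -0.35763635]), 'wrist_torque': array([ 0.1112012 , -0.06083834,  0.00936028]), 'grasp_force': 0.0, 'opening': 1.000466952862624}
side [[-9.60000e-01 -2.10000e-01  1.90000e-01  1.96850e+02]
 [-2.80000e-01  6.80000e-01 -6.80000e-01  9.56870e+02]
 [ 1.00000e-02 -7.10000e-01 -7.10000e-01  1.03597e+03]
 [ 0.00000e+00  0.00000e+00  0.00000e+00  1.00000e+00]] [[487.6   0.  261.5]
 [  0.  487.6 185.8]
 [  0.    0.    1. ]]
side scale 0.83 [223. 289.] 3790 [466. 359.  26.] [382. 279.  11.] [558. 431.  32.]
side scale 0.45 [254. 228.] 497 [
[... 1948 characters left out ...]
3 [218. 194.] 725 [456. 124.  17.] [425.  93.   9.] [491. 159.  48.]
top lid 0.28 [406. 161.] 746 [ 533. -319.   34.] [ 499. -340.   14.] [ 559. -278.   65.]
top mug 0.67 [321. 191.] 913 [ 464. -120.   16.] [ 423. -148.    4.] [494. -79.  88.]
top mug 0.49 [408. 160.] 755 [ 533. -319.   34.] [ 499. -340.   14.] [ 560. -278.   66.]
top pitcher 0.97 [323. 122.] 1045 [ 625. -125.   33.] [ 585. -156.    0.] [656. -88.  87.]
top glass_a 0.94 [405. 161.] 779 [ 532. -320.   35.] [ 499. -341.   14.] [ 560. -278.   66.]
top glass_a 0.6 [414. 226.] 841 [ 368. -327.   34.] [ 337. -349.    8.] [ 399. -286.   66.]
top glass_a 0.6 [408. 198.] 806 [ 450. -317.   33.] [ 418. -340.   10.] [ 479. -275.   66.]
```

```bash
python3 - <<'E'
import cv2
a=cv2.imread('pics/top0.png')[80:300,80:460]; cv2.imwrite('pics/topc.png',cv2.resize(a,(760,440),interpolation=3))
b=cv2.imread('pics/side0.png')[100:340,120:380]; cv2.imwrite('pics/sidec.png',cv2.resize(b,(650,600),interpolation=3))
E
```

```text
(no output)
```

View pics/topc.png

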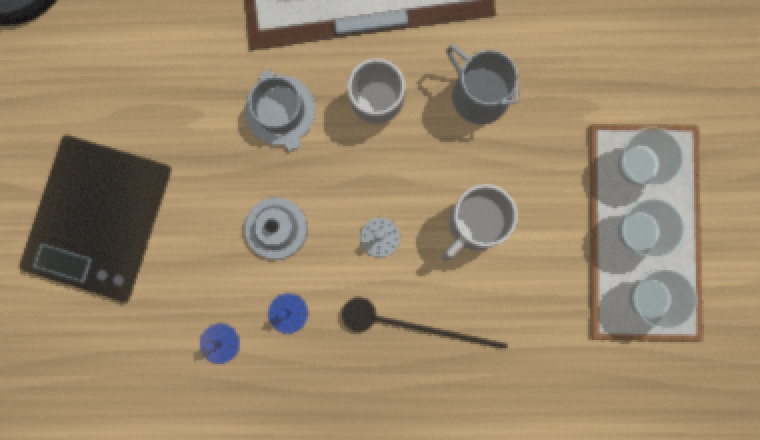

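View pics/sidec.png

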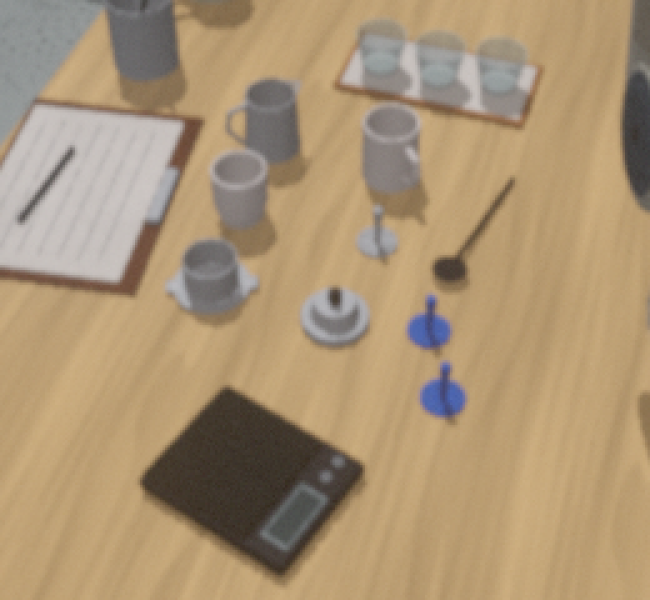

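Top view (full-frame pixels):
- Handleless cup at (268,125). Look-alikes are the mug with handle at (321,191), the pitcher at (323,122) and the glasses.
- Steel press at (270,199). The blue look-alikes are at (224,237) and (190,251), and there is a ladle at (259,237).
- Filter at (220,134), lid at (218,194), scale at (128,190).

I choose the handleless cup and the grey press, and both crops confirm this. Next come precise fits.

```bash
cat >> h.py <<'E'
from scipy.optimize import least_squares
def circ(pts,R):
    f=lambda c:np.hypot(pts[:,0]-c[0],pts[:,1]-c[1])-R
    s=least_squares(f,pts[:,:2].mean(0),loss='soft_l1',f_scale=1.5); return s.x.round(1),np.abs(f(s.x)).mean().round(2),len(pts)
def near(W,x,y,rad,z0,z1):
    P=W.reshape(-1,3); P=P[~np.isnan(P[:,0])]
    return P[(np.hypot(P[:,0]-x,P[:,1]-y)<rad)&(P[:,2]>z0)&(P[:,2]<z1)]
E
python3 - <<'E'
from h import *
for n in("top","side"):
    z=np.load(n+'0.npz'); W=cloud(z['d'],z['K'],z['T'])
    t=near(W,500,-200,50,-20,20); print(n,'table',np.median(t[:,2]))
    q=near(W,611,3,45,71,79); print('cup rim',circ(q,31),q[:,2].max()); q=near(W,611,3,45,15,70); q=q; print('cup body',circ(q,32))
    q=near(W,600,120,36,44,56);print('filter rim',circ(q,29.7),np.median(q[:,2]))
    q=near(W,600,120,60,3,12);
    h=q[np.hypot(*(q[:,:2]-circ(near(W,600,120,36,44,56),29.7)[0]).T)>46]; print('ears',len(h), np.linalg.svd(h[:,:2]-circ(near(W,600,120,36,44,56),29.7)[0],full_matrices=False)[2][0] if len(h)>2 else '')
    q=near(W,456,125,15,42,52);print('knob',np.median(q,0),len(q)); q=near(W,456,125,50,6,14);print('brim',cv2.minEnclosingCircle(q[:,:2].astype('f4')),q[:,:2].mean(0))
    q=near(W,446,1,12,50,62);print('press top',np.median(q,0),len(q)); q=near(W,446,1,35,2.5,9);print('disc',cv2.minEnclosingCircle(q[:,:2].astype('f4')),np.median(q,0))
    q=near(W,472,350,140,12,40); print('housing',cv2.minAreaRect(q[:,:2].astype('f4')))
    q=near(W,472,350,140,24.5,40); print('pad',cv2.minAreaRect(q[:,:2].astype('f4')),np.median(q[:,2]))
    for a in range(380,580,10):
        pass
E
```

```text
top table 0.8024955294949905
cup rim (array([613. ,   2.6]), np.float64(1.11), 167) 78.71842863844483
cup body (array([610.3,   2.4]), np.float64(1.67), 314)
filter rim (array([604.4, 122.8]), np.float64(0.77), 121) 50.13598998748205
ears 132 [-0.90302361 -0.42959091]
knob [458.52899271 128.42156424  48.05644418] 35
brim ((457.3561706542969, 132.8109588623047), 42.33751678466797) [456.77695811 126.83838978]
press top [444.59917146   1.26225487  56.97568694] 20
disc ((446.091796875, 1.184043049812317), 34.680519104003906) [443.77607174   3.22308661   4.79900045]
housing ((473.9092712402344, 349.02447509765625), (142.9796905517578, 174.88050842285156), 72.45111846923828)
pad ((474.371337890625, 347.9178161621094), (131.90969848632812, 167.15060424804688), 72.25416564941406) 28.29611287987393
side table 1.390109656265281
cup rim (array([610.9,   2. ]), np.float64(1.57), 99) 78.37323717904951
cup body (array([611.5,   1.8]), np.float64(1.74), 447)
filter rim (array([602.4, 122.2]), np.float64(1.19), 120) 49.11540543384416
ears 86 [0.89715539 0.44171508]
knob [454.86837602 129.14501805  47.3879837 ] 24
brim ((453.9248046875, 128.49981689453125), 48.12014389038086) [453.07334695 138.3231011 ]
press top [443.99624808   2.89213436  55.24067005] 18
disc ((446.10101318359375, 1.3990060091018677), 34.263362884521484) [443.57837964   4.47970947   4.79603263]
housing ((471.2944030761719, 349.22747802734375), (143.6970977783203, 175.01864624023438), 72.9830551147461)
pad ((473.1506652832031, 349.0799865722656), (132.07421875, 168.67312622070312), 73.27529907226562) 28.392969319178917
```

```bash
python3 - <<'E'
from h import *
c=np.array([472.6,349.1]); e=np.array([.955,-.297]); f=np.array([.297,.955])
for n in("top","side"):
    z=np.load(n+'0.npz'); W=cloud(z['d'],z['K'],z['T'])
    q=near(W,472,350,140,12,40); s=(q[:,:2]-c)@e; t=(q[:,:2]-c)@f; m=abs(t)<50
    for a in range(-90,90,6):
        k=m&(s>=a)&(s<a+6)
        if k.any(): print((a,np.median(q[k,2]).round(1)),end=' ')
    print()
    k=(abs(s-18)<50)
    for a in range(-78,78,4):
        kk=k&(t>=a)&(t<a+4)
        if kk.any(): print((a,np.median(q[kk,2]).round(1)),end=' ')
    print()
E
```

```text
(-90, np.float64(18.7)) (-84, np.float64(20.8)) (-78, np.float64(21.7)) (-72, np.float64(21.9)) (-66, np.float64(22.0)) (-60, np.float64(21.9)) (-54, np.float64(22.1)) (-48, np.float64(20.9)) (-42, np.float64(23.0)) (-36, np.float64(28.8)) (-30, np.float64(28.3)) (-24, np.float64(28.4)) (-18, np.float64(28.5)) (-12, np.float64(28.4)) (-6, np.float64(28.3)) (0, np.float64(28.3)) (6, np.float64(28.2)) (12, np.float64(27.9)) (18, np.float64(29.1)) (24, np.float64(28.8)) (30, np.float64(28.3)) (36, np.float64(28.2)) (42, np.float64(27.8)) (48, np.float64(28.2)) (54, np.float64(29.1)) (60, np.float64(28.3)) (66, np.float64(28.2)) (72, np.float64(28.3)) (78, np.float64(28.8)) (84, np.float64(21.6)) 
(-74, np.float64(14.5)) (-70, np.float64(18.4)) (-66, np.float64(22.4)) (-62, np.float64(27.9)) (-58, np.float64(28.0)) (-54, np.float64(29.0)) (-50, np.float64(27.9)) (-46, np.float64(28.8)) (-42, np.float64(28.3)) (-38, np.float64(28.7)) (-34, np.float64(28.2)) (-30, np.float64(28.5)) (-26, np.float64(28.4)) (-22, np.float64(28.6)) (-18, np.float64(28.1)) (-14, np.float64(28.0)) (-10, np.floa
[... 1338 characters left out ...]
)) (-46, np.float64(28.4)) (-42, np.float64(28.5)) (-38, np.float64(28.6)) (-34, np.float64(28.8)) (-30, np.float64(28.7)) (-26, np.float64(28.6)) (-22, np.float64(28.4)) (-18, np.float64(28.1)) (-14, np.float64(28.5)) (-10, np.float64(28.3)) (-6, np.float64(28.2)) (-2, np.float64(28.8)) (2, np.float64(28.6)) (6, np.float64(28.6)) (10, np.float64(28.8)) (14, np.float64(28.8)) (18, np.float64(29.6)) (22, np.float64(28.4)) (26, np.float64(28.1)) (30, np.float64(28.0)) (34, np.float64(28.3)) (38, np.float64(28.1)) (42, np.float64(28.4)) (46, np.float64(28.3)) (50, np.float64(28.8)) (54, np.float64(27.9)) (58, np.float64(26.7)) (62, np.float64(21.1)) (66, np.float64(18.5)) (70, np.float64(17.3))
```

```bash
cat >> h.py <<'E'
from scipy.spatial.transform import Rotation as Ro
def go(x,y,z,yaw=None):
    s=r.sense(); R=Ro.from_euler('xyz',s['tcp_rot']).as_matrix(); d=R.T@(np.array([x,y,z])-s['eef_pos'])/10
    dy=0 if yaw is None else -(yaw-s['tcp_rot'][2]); print('delta cm',d.round(2),'yaw',round(dy,3),'|',s['eef_pos'].round(1),s['tcp_rot'].round(4),s['clock'],'F',s['contact_force'].round(1),s['grasp_force'],s['opening'])
E
python3 -c "
from h import *
go(611.5,2.3,190,np.pi/2)"
```

```text
delta cm [ 57.38 -41.36   4.13] yaw -1.214 | [ 218.3 -585.6  231.3] [-3.1416 -0.      0.3567] 0.9 F [-0.3 -0.6 -0.5] 0.0 0.9999111242189557
```

Emit:
play_rows([
  {"delta_pos": [4.5, -3.3, 0], "yaw": -0.08, "jaw": 100},
  {"delta_pos": [9, -6.5, 0], "yaw": -0.2, "jaw": 100},
  {"delta_pos": [13, -9.5, 0], "yaw": -0.3, "jaw": 100},
  {"delta_pos": [17, -12.5, 0], "yaw": -0.4, "jaw": 100},
  {"delta_pos": [21, -15.5, 0], "yaw": -0.5, "jaw": 100},
  {"delta_pos": [25, -18.5, 0], "yaw": -0.6, "jaw": 100},
  {"delta_pos": [29, -21, 0], "yaw": -0.7, "jaw": 100},
  {"delta_pos": [32, -23, 0], "yaw": -0.8, "jaw": 100},
])

```text
clock: 1.7
eef_pos: [438.9, -256.4, 231.6]
tcp_rot: [3.141, -0.0, 1.161]
contact_force: [1.2, -0.7, 0.1]
opening: 0.994
grasp_force: 0.0
```

```bash
python3 -c "
from h import *
go(611.5,2.3,190,np.pi/2)"
```

```text
delta cm [30.6   5.53  4.17] yaw -0.41 | [ 438.9 -256.4  231.6] [ 3.1408 -0.      1.1612] 1.7 F [ 1.2 -0.7  0.1] 0.0 0.9940774042960495
```

Emit:
play_rows([
  {"delta_pos": [4.5, 0.8, 0.5], "yaw": -0.07, "jaw": 100},
  {"delta_pos": [9, 1.6, 1], "yaw": -0.14, "jaw": 100},
  {"delta_pos": [13.5, 2.4, 1.5], "yaw": -0.2, "jaw": 100},
  {"delta_pos": [18, 3.2, 2], "yaw": -0.27, "jaw": 100},
  {"delta_pos": [22.5, 4, 3], "yaw": -0.34, "jaw": 100},
  {"delta_pos": [27, 4.9, 3.5], "yaw": -0.41, "jaw": 100},
  {"delta_pos": [30.6, 5.5, 4.1], "yaw": -0.41, "jaw": 100},
  {"delta_pos": [30.6, 5.5, 4.1], "yaw": -0.41, "jaw": 100},
])

```text
clock: 2.5
eef_pos: [613.1, 3.3, 189.4]
tcp_rot: [3.141, -0.001, 1.57]
contact_force: [0.3, -0.8, 0.2]
opening: 1.0
grasp_force: 0.0
```

```bash
python3 -c "
from h import *
go(611.5,2.3,38,np.pi/2)"
```

```text
delta cm [-0.12 -0.16 15.14] yaw -0.001 | [613.1   3.3 189.4] [ 3.1412e+00 -1.0000e-03  1.5701e+00] 2.5 F [ 0.3 -0.8  0.2] 0.0 0.9996050323847638
```

Emit:
play_rows([
  {"delta_pos": [-0.1, -0.15, 3], "yaw": 0, "jaw": 100},
  {"delta_pos": [-0.1, -0.15, 7], "yaw": 0, "jaw": 100},
  {"delta_pos": [-0.1, -0.15, 10], "yaw": 0, "jaw": 100},
  {"delta_pos": [-0.1, -0.15, 12.5], "yaw": 0, "jaw": 100},
  {"delta_pos": [-0.1, -0.15, 14.5], "yaw": 0, "jaw": 100},
  {"delta_pos": [-0.1, -0.15, 15.5], "yaw": 0, "jaw": 100},
  {"delta_pos": [-0.1, -0.15, 15.5], "yaw": 0, "jaw": 100},
  {"delta_pos": [-0.1, -0.15, 15.5], "yaw": 0, "jaw": 100},
])

```text
clock: 3.3
eef_pos: [610.2, -1.6, 36.1]
tcp_rot: [3.141, 0.0, 1.567]
contact_force: [-0.1, 0.0, 0.1]
opening: 1.0
grasp_force: 0.0
```

Emit:
play_rows([
  {"delta_pos": [0, 0, 0], "yaw": 0, "jaw": 82},
  {"delta_pos": [0, 0, 0], "yaw": 0, "jaw": 78},
  {"delta_pos": [0, 0, 0], "yaw": 0, "jaw": 74},
  {"delta_pos": [0, 0, 0], "yaw": 0, "jaw": 70},
  {"delta_pos": [0, 0, 0], "yaw": 0, "jaw": 65},
  {"delta_pos": [0, 0, 0], "yaw": 0, "jaw": 60},
  {"delta_pos": [0, 0, 0], "yaw": 0, "jaw": 60},
  {"delta_pos": [0, 0, 0], "yaw": 0, "jaw": 60},
], grip_force=30)

```text
clock: 4.1
eef_pos: [611.2, -1.4, 37.0]
tcp_rot: [3.138, 0.0, 1.567]
contact_force: [0.4, -1.0, 7.7]
opening: 0.765
grasp_force: 32.2
```

Emit:
play_rows([
  {"delta_pos": [0, 0, -0.5], "yaw": 0, "jaw": 60},
  {"delta_pos": [0, 0, -2], "yaw": 0, "jaw": 60},
  {"delta_pos": [0, 0, -4.5], "yaw": 0, "jaw": 60},
  {"delta_pos": [0, 0, -7.5], "yaw": 0, "jaw": 60},
  {"delta_pos": [0, 0, -10], "yaw": 0, "jaw": 60},
  {"delta_pos": [0, 0, -11], "yaw": 0, "jaw": 60},
  {"delta_pos": [0, 0, -11], "yaw": 0, "jaw": 60},
  {"delta_pos": [0, 0, -11], "yaw": 0, "jaw": 60},
])

```text
clock: 4.9
eef_pos: [609.1, -1.3, 144.6]
tcp_rot: [-3.141, -0.0, 1.567]
contact_force: [-0.0, -0.1, -3.3]
opening: 0.766
grasp_force: 34.6
```

```bash
python3 -c "
from h import *
go(493.6,339,148,np.pi/2)
for n in('top','side'):
    p,d,K,T=load(n);W=cloud(d,K,T)
    try: o=vision.cut_out(n,'cup')[0]; w=W[o['region']]; print(n,o['conf'],o['uv'],np.nanpercentile(w,[2,50,98],axis=0).round())
    except Exception as e: print(e)
    save(n+'1.png',p)
"
```

```text
delta cm [ 33.99 -11.68  -0.33] yaw -0.004 | [609.1  -1.3 144.6] [-3.1405 -0.      1.5668] 4.9 F [-0.  -0.1 -3.3] 34.62011167779565 0.766206734276982
list index out of range
side 0.93 [213.8, 148.4] [[576. -78.  39.]
 [608.  18. 158.]
 [638.  35. 184.]]
```

Emit:
play_rows([
  {"delta_pos": [2, -0.7, 0], "yaw": 0, "jaw": 60},
  {"delta_pos": [6, -2, 0], "yaw": 0, "jaw": 60},
  {"delta_pos": [10.5, -3.6, 0], "yaw": 0, "jaw": 60},
  {"delta_pos": [15, -5.2, 0], "yaw": 0, "jaw": 60},
  {"delta_pos": [19.5, -6.7, 0], "yaw": 0, "jaw": 60},
  {"delta_pos": [23.5, -8.1, 0], "yaw": 0, "jaw": 60},
  {"delta_pos": [27, -9.3, 0], "yaw": 0, "jaw": 60},
  {"delta_pos": [30, -10.3, 0], "yaw": 0, "jaw": 60},
])

```text
clock: 5.9
eef_pos: [506.7, 300.9, 144.5]
tcp_rot: [-3.141, 0.0, 1.568]
contact_force: [0.8, -0.4, -2.5]
opening: 0.768
grasp_force: 34.6
```

Emit:
play_rows([
  {"delta_pos": [2, -0.7, 0], "yaw": 0, "jaw": 60},
  {"delta_pos": [3.3, -1.1, 0], "yaw": 0, "jaw": 60},
  {"delta_pos": [4.0, -1.4, 0], "yaw": 0, "jaw": 60},
  {"delta_pos": [4.0, -1.4, 0], "yaw": 0, "jaw": 60},
  {"delta_pos": [4.0, -1.4, 0], "yaw": 0, "jaw": 60},
  {"delta_pos": [4.0, -1.4, 0], "yaw": 0, "jaw": 60},
  {"delta_pos": [4.0, -1.4, 0], "yaw": 0, "jaw": 60},
  {"delta_pos": [4.0, -1.4, 0], "yaw": 0, "jaw": 60},
])

```text
clock: 6.7
eef_pos: [494.4, 338.6, 145.3]
tcp_rot: [3.142, 0.0, 1.566]
contact_force: [0.5, -0.9, -3.5]
opening: 0.77
grasp_force: 34.6
```

```bash
python3 -c "
from h import *
go(493.6,339,70,np.pi/2)
for n in('top','side'):
    p,d,K,T=load(n);W=cloud(d,K,T); save(n+'2.png',p)
    q=near(W,493,342,60,60,190); print(n,np.percentile(q,[1,50,99],axis=0).round())
    q=near(W,493,342,60,95,135); print(n,circ(q,33))
    for a in (85,105,125,145): print(a,np.percentile(near(W,493,342,60,a,a+20),[2,98],axis=0).round().tolist())
"
```

```text
delta cm [ 0.04 -0.08  7.53] yaw -0.005 | [494.4 338.6 145.3] [3.1415 0.     1.566 ] 6.7 F [ 0.5 -0.9 -3.5] 34.59873028099537 0.7698474370117998
top [[450. 310. 114.]
 [498. 330. 150.]
 [538. 369. 187.]]
top (array([493.3, 331.7]), np.float64(5.95), 296)Traceback (most recent call last):
  File "<string>", line 8, in <module>
    for a in (85,105,125,145): print(a,np.percentile(near(W,493,342,60,a,a+20),[2,98],axis=0).round().tolist())
                                       ~~~~~~~~~~~~~^^^^^^^^^^^^^^^^^^^^^^^^^^^^^^^^^^^^^^^^^
    return _quantile_unchecked(
        a, q, axis, out, overwrite_input, method, keepdims, weights)
    return _ureduce(a,
                    func=_quantile_ureduce_func,
    ...<5 lines>...
                    overwrite_input=overwrite_input,
                    method=method)
    r = func(a, **kwargs)
    result = _quantile(arr,
                       quantiles=q,
    ...<2 lines>...
                       out=out,
                       weights=wgt)
    slices_having_nans = np.isnan(arr[-1, ...])
                                  ~~~^^^^^^^^^
IndexError: index -1 is out of bounds for axis 0 with size 0
```

Emit:
play_rows([
  {"delta_pos": [0, 0, 2], "yaw": 0, "jaw": 60},
  {"delta_pos": [0, 0, 4], "yaw": 0, "jaw": 60},
  {"delta_pos": [0, 0, 5.5], "yaw": 0, "jaw": 60},
  {"delta_pos": [0, 0, 6.7], "yaw": 0, "jaw": 60},
  {"delta_pos": [0, 0, 7.2], "yaw": 0, "jaw": 60},
  {"delta_pos": [0, 0, 7.4], "yaw": 0, "jaw": 60},
  {"delta_pos": [0, 0, 7.6], "yaw": 0, "jaw": 60},
  {"delta_pos": [0, 0, 7.6], "yaw": 0, "jaw": 60},
])

```text
clock: 7.55
eef_pos: [494.4, 339.3, 69.6]
tcp_rot: [3.141, -0.0, 1.567]
contact_force: [0.0, -0.8, -2.5]
opening: 0.769
grasp_force: 34.6
```

Emit:
play_rows([
  {"delta_pos": [0, 0, 0.1], "yaw": 0, "jaw": 60},
  {"delta_pos": [0, 0, 0.2], "yaw": 0, "jaw": 60},
  {"delta_pos": [0, 0, 0.3], "yaw": 0, "jaw": 60},
  {"delta_pos": [0, 0, 0.35], "yaw": 0, "jaw": 60},
  {"delta_pos": [0, 0, 0.35], "yaw": 0, "jaw": 60},
  {"delta_pos": [0, 0, 0.35], "yaw": 0, "jaw": 60},
  {"delta_pos": [0, 0, 0.35], "yaw": 0, "jaw": 60},
  {"delta_pos": [0, 0, 0.35], "yaw": 0, "jaw": 60},
])

```text
clock: 8.35
eef_pos: [494.1, 339.2, 65.8]
tcp_rot: [3.142, -0.0, 1.567]
contact_force: [0.2, 0.4, -3.0]
opening: 0.77
grasp_force: 34.6
```

Emit:
play_rows([
  {"delta_pos": [0, 0, 0.05], "yaw": 0, "jaw": 60},
  {"delta_pos": [0, 0, 0.1], "yaw": 0, "jaw": 60},
  {"delta_pos": [0, 0, 0.15], "yaw": 0, "jaw": 60},
  {"delta_pos": [0, 0, 0.15], "yaw": 0, "jaw": 60},
  {"delta_pos": [0, 0, 0.15], "yaw": 0, "jaw": 60},
  {"delta_pos": [0, 0, 0.15], "yaw": 0, "jaw": 60},
  {"delta_pos": [0, 0, 0.15], "yaw": 0, "jaw": 60},
  {"delta_pos": [0, 0, 0.15], "yaw": 0, "jaw": 60},
])

```text
clock: 9.15
eef_pos: [494.2, 339.3, 65.1]
tcp_rot: [3.141, -0.0, 1.567]
contact_force: [-3.0, -1.5, 7.2]
opening: 0.771
grasp_force: 35.3
```

Emit:
play_rows([
  {"delta_pos": [0, 0, 0], "yaw": 0, "jaw": 80},
  {"delta_pos": [0, 0, 0], "yaw": 0, "jaw": 84},
  {"delta_pos": [0, 0, 0], "yaw": 0, "jaw": 88},
  {"delta_pos": [0, 0, 0], "yaw": 0, "jaw": 92},
  {"delta_pos": [0, 0, 0], "yaw": 0, "jaw": 96},
  {"delta_pos": [0, 0, 0], "yaw": 0, "jaw": 100},
  {"delta_pos": [0, 0, 0], "yaw": 0, "jaw": 100},
  {"delta_pos": [0, 0, 0], "yaw": 0, "jaw": 100},
])

```text
clock: 9.95
eef_pos: [494.1, 339.1, 64.3]
tcp_rot: [3.142, -0.0, 1.567]
contact_force: [-0.7, -0.6, 0.1]
opening: 1.004
grasp_force: 0.0
```

Emit:
play_rows([
  {"delta_pos": [0, 0, -0.5], "yaw": 0, "jaw": 100},
  {"delta_pos": [0, 0, -2], "yaw": 0, "jaw": 100},
  {"delta_pos": [0, 0, -5], "yaw": 0, "jaw": 100},
  {"delta_pos": [0, 0, -9], "yaw": 0, "jaw": 100},
  {"delta_pos": [-4, 2, -11], "yaw": 0, "jaw": 100},
  {"delta_pos": [-8, 4, -11], "yaw": 0, "jaw": 100},
  {"delta_pos": [-12, 6, -11], "yaw": 0, "jaw": 100},
  {"delta_pos": [-15, 7, -11], "yaw": 0, "jaw": 100},
])

```text
clock: 10.75
eef_pos: [565.1, 186.9, 176.2]
tcp_rot: [3.139, -0.0, 1.566]
contact_force: [-0.3, 0.1, 0.5]
opening: 0.997
grasp_force: 0.0
```

```bash
python3 -c "
from h import *
go(603.4,122.5,130,np.pi/2)
for n in('top','side'):
    p,d,K,T=load(n);W=cloud(d,K,T); save(n+'3.png',p)
    q=near(W,493,342,45,97,110); print(n,circ(q,31),np.median(q[:,2])); print(circ(near(W,493,342,40,40,97),32))
    q=near(W,600,120,36,44,56);print('filter rim',circ(q,29.7))
"
```

```text
delta cm [-6.42  3.85  4.63] yaw -0.005 | [565.1 186.9 176.2] [ 3.1391e+00 -4.0000e-04  1.5663e+00] 10.75 F [-0.3  0.1  0.5] 0.0 0.9971103258317001h.py:13: RuntimeWarning: Mean of empty slice.
  s=least_squares(f,pts[:,:2].mean(0),loss='soft_l1',f_scale=1.5); return s.x.round(1),np.abs(f(s.x)).mean().round(2),len(pts)
  ret = um.true_divide(
Traceback (most recent call last):
  File "h.py", line 13, in circ
    s=least_squares(f,pts[:,:2].mean(0),loss='soft_l1',f_scale=1.5); return s.x.round(1),np.abs(f(s.x)).mean().round(2),len(pts)
ValueError: Initial guess is outside of provided bounds
```

```bash
python3 -c "
from h import *
ims=[]
for n in('top','side'):
    p,d,K,T=load(n);W=cloud(d,K,T); ims.append(p)
    for o in vision.cut_out(n,'cup')[:2]:
        w=W[o['region']]; print(n,o['conf'],o['uv'],np.nanpercentile(w,[2,50,98],axis=0).round().tolist())
save('both3.png',cv2.resize(np.hstack([i[80:384,80:380] for i in ims]),(800,405)))
"
```

```text
side 0.76 [211.6, 272.4] [[461.0, 309.0, 28.0], [494.0, 339.0, 77.0], [523.0, 374.0, 106.0]]
```

View pics/both3.png

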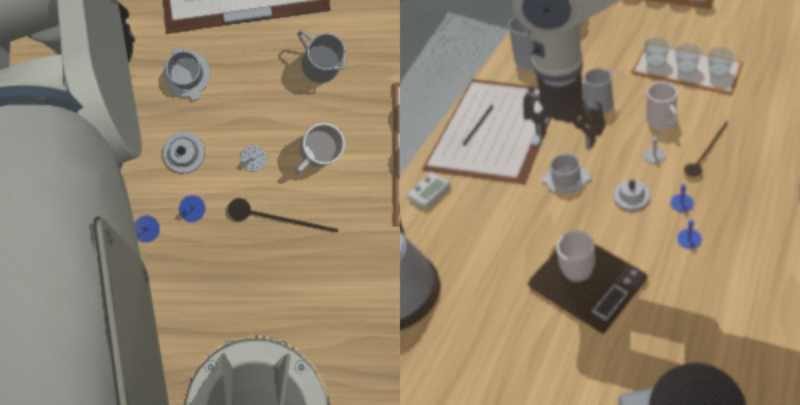

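The cup stands upright on the pad (side view, at (575,255) in the montage). The arm hides it from the top camera.

```bash
python3 -c "
from h import *
go(603.4,122.5,120,np.pi/2)
p,d,K,T=load('side');W=cloud(d,K,T)
q=near(W,493,342,45,99,110); print(circ(q,31),np.median(q[:,2])); print(circ(near(W,493,342,40,45,97),32))
q=near(W,600,120,36,44,56);print('filter rim',circ(q,29.7))
"
```

```text
delta cm [-6.65  4.01  5.51] yaw -0.005 | [563.6 189.2 175.1] [ 3.1409e+00 -6.0000e-04  1.5662e+00] 11.0 F [-0.2  0.3 -0.3] 0.0 0.9996138915757162
(array([492.3, 342.8]), np.float64(1.26), 176) 103.40277927811377
(array([492.3, 343.3]), np.float64(1.62), 596)
filter rim (array([602.5, 122. ]), np.float64(1.38), 122)
```

Emit:
play_rows([
  {"delta_pos": [-2.5, 1.5, 1], "yaw": 0, "jaw": 100},
  {"delta_pos": [-5, 3, 3], "yaw": 0, "jaw": 100},
  {"delta_pos": [-6.7, 4, 5], "yaw": 0, "jaw": 100},
  {"delta_pos": [-6.7, 4, 6.5], "yaw": 0, "jaw": 100},
  {"delta_pos": [-6.7, 4, 7.5], "yaw": 0, "jaw": 100},
  {"delta_pos": [-6.7, 4, 8], "yaw": 0, "jaw": 100},
  {"delta_pos": [-6.7, 4, 8], "yaw": 0, "jaw": 100},
  {"delta_pos": [-6.7, 4, 8], "yaw": 0, "jaw": 100},
])

```text
clock: 11.85
eef_pos: [603.4, 122.6, 94.9]
tcp_rot: [3.141, -0.0, 1.568]
contact_force: [0.1, -0.6, -0.3]
opening: 0.996
grasp_force: 0.0
```

```bash
python3 -c "
from h import *
p,d,K,T=load('side')
go(603.2,122.4,14,np.pi/2)
"
```

```text
delta cm [-0.   -0.04  8.11] yaw -0.003 | [603.5 122.4  95.1] [ 3.1405e+00 -3.0000e-04  1.5676e+00] 11.9 F [ 0.5  0.5 -0.2] 0.0 1.000318333940082
```

Emit:
play_rows([
  {"delta_pos": [0, 0, 2], "yaw": 0, "jaw": 100},
  {"delta_pos": [0, 0, 4], "yaw": 0, "jaw": 100},
  {"delta_pos": [0, 0, 6], "yaw": 0, "jaw": 100},
  {"delta_pos": [0, 0, 7.3], "yaw": 0, "jaw": 100},
  {"delta_pos": [0, 0, 8], "yaw": 0, "jaw": 100},
  {"delta_pos": [0, 0, 8], "yaw": 0, "jaw": 90},
  {"delta_pos": [0, 0, 8], "yaw": 0, "jaw": 80},
  {"delta_pos": [0, 0, 8], "yaw": 0, "jaw": 78},
])

```text
clock: 12.7
eef_pos: [604.0, 121.9, 15.2]
tcp_rot: [3.14, -0.0, 1.567]
contact_force: [0.1, 0.4, -0.3]
opening: 0.778
grasp_force: 0.0
```

Emit:
play_rows([
  {"delta_pos": [0, 0, 0], "yaw": 0, "jaw": 76},
  {"delta_pos": [0, 0, 0], "yaw": 0, "jaw": 74},
  {"delta_pos": [0, 0, 0], "yaw": 0, "jaw": 72},
  {"delta_pos": [0, 0, 0], "yaw": 0, "jaw": 70},
  {"delta_pos": [0, 0, 0], "yaw": 0, "jaw": 66},
  {"delta_pos": [0, 0, 0], "yaw": 0, "jaw": 60},
  {"delta_pos": [0, 0, 0], "yaw": 0, "jaw": 55},
  {"delta_pos": [0, 0, 0], "yaw": 0, "jaw": 55},
], grip_force=30)

```text
clock: 13.5
eef_pos: [603.6, 121.8, 14.9]
tcp_rot: [3.141, -0.0, 1.567]
contact_force: [0.0, -0.5, 5.3]
opening: 0.708
grasp_force: 31.8
```

Emit:
play_rows([
  {"delta_pos": [0, 0, -0.5], "yaw": 0, "jaw": 55},
  {"delta_pos": [0, 0, -2.5], "yaw": 0, "jaw": 55},
  {"delta_pos": [0, 0, -6], "yaw": 0, "jaw": 55},
  {"delta_pos": [0, 0, -10], "yaw": 0, "jaw": 55},
  {"delta_pos": [0, 0, -13], "yaw": 0, "jaw": 55},
  {"delta_pos": [0, 0, -14.5], "yaw": 0, "jaw": 55},
  {"delta_pos": [0, 0, -14.5], "yaw": 0, "jaw": 55},
  {"delta_pos": [0, 0, -14.5], "yaw": 0, "jaw": 55},
])

```text
clock: 14.3
eef_pos: [602.5, 121.6, 158.1]
tcp_rot: [-3.14, 0.0, 1.567]
contact_force: [0.2, -0.2, -1.5]
opening: 0.706
grasp_force: 33.0
```

```bash
python3 -c "
from h import *
p,d,K,T=load('side')
go(493.4,342.4,160,np.pi/2)
"
```

```text
delta cm [ 22.05 -10.96  -0.24] yaw -0.004 | [602.1 121.5 157.5] [-3.1389e+00  6.0000e-04  1.5668e+00] 14.35 F [ 0.4  0.2 -1.6] 33.047218741849065 0.7042319268952635
```

Emit:
play_rows([
  {"delta_pos": [2, -1, 0], "yaw": 0, "jaw": 55},
  {"delta_pos": [6, -3, 0], "yaw": 0, "jaw": 55},
  {"delta_pos": [10.4, -5.2, 0], "yaw": 0, "jaw": 55},
  {"delta_pos": [14.6, -7.3, 0], "yaw": 0, "jaw": 55},
  {"delta_pos": [18, -9, 0], "yaw": 0, "jaw": 55},
  {"delta_pos": [20.5, -10.2, 0], "yaw": 0, "jaw": 55},
  {"delta_pos": [22.1, -11, 0], "yaw": 0, "jaw": 55},
  {"delta_pos": [22.1, -11, 0], "yaw": 0, "jaw": 55},
])

```text
clock: 15.15
eef_pos: [492.6, 344.3, 157.8]
tcp_rot: [-3.14, 0.001, 1.569]
contact_force: [1.4, -0.9, -1.3]
opening: 0.71
grasp_force: 33.0
```

Emit:
play_rows([
  {"delta_pos": [0, 0, 0], "yaw": 0, "jaw": 55},
  {"delta_pos": [0, 0, 0], "yaw": 0, "jaw": 55},
  {"delta_pos": [0, 0, 0.5], "yaw": 0, "jaw": 55},
  {"delta_pos": [0, 0, 1], "yaw": 0, "jaw": 55},
  {"delta_pos": [0, 0, 1.5], "yaw": 0, "jaw": 55},
  {"delta_pos": [0, 0, 1.5], "yaw": 0, "jaw": 55},
  {"delta_pos": [0, 0, 1.5], "yaw": 0, "jaw": 55},
  {"delta_pos": [0, 0, 1.5], "yaw": 0, "jaw": 55},
])

```text
clock: 15.95
eef_pos: [494.2, 343.2, 144.4]
tcp_rot: [3.141, -0.0, 1.567]
contact_force: [0.7, -0.1, -0.8]
opening: 0.702
grasp_force: 33.0
```

```bash
python3 -c "
from h import *
p,d,K,T=load('side');W=cloud(d,K,T);save('s4.png',cv2.resize(p[200:340,140:300],(640,560)))
go(493.4,342.4,116,np.pi/2)
q=near(W,493,342,45,80,102); print('cup',circ(q,32.5))
for a in range(100,200,8):
    q=near(W,493,342,60,a,a+8)
    if len(q)>8: print(a,len(q),np.percentile(q,[2,98],axis=0).round(0).tolist())
"
```

```text
delta cm [-0.09 -0.09  2.85] yaw -0.004 | [494.3 343.2 144.5] [ 3.1413e+00 -2.0000e-04  1.5669e+00] 16.0 F [ 0.   0.3 -0.8] 33.025021674111485 0.7081132308325314
cup (array([493.1, 341.4]), np.float64(0.93), 161)
100 65 [[461.0, 341.0, 100.0], [514.0, 375.0, 107.0]]
132 399 [[448.0, 317.0, 135.0], [539.0, 384.0, 140.0]]
140 177 [[449.0, 314.0, 140.0], [533.0, 383.0, 148.0]]
148 100 [[462.0, 313.0, 148.0], [522.0, 374.0, 156.0]]
156 115 [[451.0, 315.0, 156.0], [534.0, 374.0, 164.0]]
164 116 [[450.0, 316.0, 164.0], [533.0, 374.0, 172.0]]
172 120 [[450.0, 321.0, 172.0], [533.0, 374.0, 180.0]]
180 63 [[450.0, 329.0, 180.0], [529.0, 374.0, 188.0]]
188 28 [[447.0, 340.0, 189.0], [544.0, 356.0, 196.0]]
196 90 [[440.0, 333.0, 196.0], [546.0, 357.0, 204.0]]
```

View pics/s4.png

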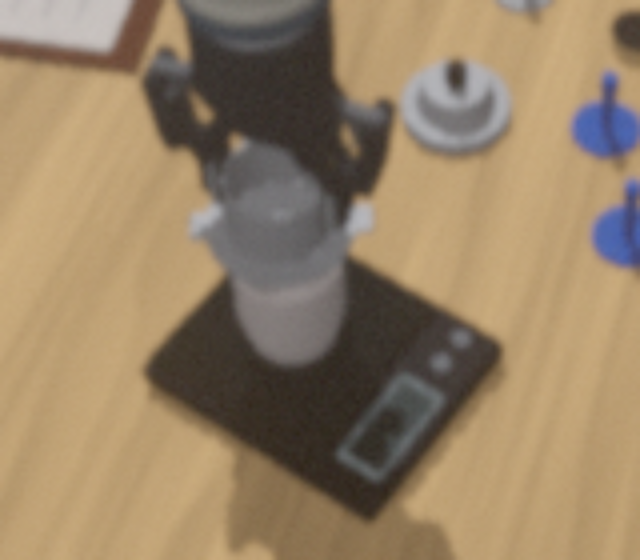

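Emit:
play_rows([
  {"delta_pos": [-0.05, 0, 0.5], "yaw": 0, "jaw": 55},
  {"delta_pos": [-0.05, 0, 1.2], "yaw": 0, "jaw": 55},
  {"delta_pos": [-0.05, 0, 1.9], "yaw": 0, "jaw": 55},
  {"delta_pos": [-0.05, 0, 2.4], "yaw": 0, "jaw": 55},
  {"delta_pos": [-0.05, 0, 2.6], "yaw": 0, "jaw": 55},
  {"delta_pos": [-0.05, 0, 2.75], "yaw": 0, "jaw": 55},
  {"delta_pos": [-0.05, 0, 2.85], "yaw": 0, "jaw": 55},
  {"delta_pos": [-0.05, 0, 2.9], "yaw": 0, "jaw": 55},
])

```text
clock: 16.8
eef_pos: [494.2, 342.7, 115.4]
tcp_rot: [3.141, -0.0, 1.567]
contact_force: [-0.4, 0.1, -0.7]
opening: 0.706
grasp_force: 33.0
```

Emit:
play_rows([
  {"delta_pos": [0, 0, 0.05], "yaw": 0, "jaw": 55},
  {"delta_pos": [0, 0, 0.1], "yaw": 0, "jaw": 55},
  {"delta_pos": [0, 0, 0.15], "yaw": 0, "jaw": 55},
  {"delta_pos": [0, 0, 0.15], "yaw": 0, "jaw": 55},
  {"delta_pos": [0, 0, 0.2], "yaw": 0, "jaw": 55},
  {"delta_pos": [0, 0, 0.2], "yaw": 0, "jaw": 55},
  {"delta_pos": [0, 0, 0.2], "yaw": 0, "jaw": 55},
  {"delta_pos": [0, 0, 0.2], "yaw": 0, "jaw": 55},
])

```text
clock: 17.6
eef_pos: [494.1, 342.6, 113.3]
tcp_rot: [3.142, -0.0, 1.567]
contact_force: [-0.3, 0.4, -2.0]
opening: 0.706
grasp_force: 33.0
```

Emit:
play_rows([
  {"delta_pos": [0, 0, 0.05], "yaw": 0, "jaw": 55},
  {"delta_pos": [0, 0, 0.1], "yaw": 0, "jaw": 55},
  {"delta_pos": [0, 0, 0.1], "yaw": 0, "jaw": 55},
  {"delta_pos": [0, 0, 0.1], "yaw": 0, "jaw": 55},
  {"delta_pos": [0, 0, 0.1], "yaw": 0, "jaw": 55},
  {"delta_pos": [0, 0, 0.1], "yaw": 0, "jaw": 55},
  {"delta_pos": [0, 0, 0.1], "yaw": 0, "jaw": 55},
  {"delta_pos": [0, 0, 0.1], "yaw": 0, "jaw": 55},
])

```text
clock: 18.4
eef_pos: [494.3, 342.7, 112.9]
tcp_rot: [3.141, -0.0, 1.567]
contact_force: [-1.9, -2.4, 4.6]
opening: 0.703
grasp_force: 33.6
```

Emit:
play_rows([
  {"delta_pos": [0, 0, 0], "yaw": 0, "jaw": 73},
  {"delta_pos": [0, 0, 0], "yaw": 0, "jaw": 76},
  {"delta_pos": [0, 0, 0], "yaw": 0, "jaw": 80},
  {"delta_pos": [0, 0, 0], "yaw": 0, "jaw": 84},
  {"delta_pos": [0, 0, 0], "yaw": 0, "jaw": 88},
  {"delta_pos": [0, 0, 0], "yaw": 0, "jaw": 92},
  {"delta_pos": [0, 0, 0], "yaw": 0, "jaw": 92},
  {"delta_pos": [0, 0, 0], "yaw": 0, "jaw": 92},
])

```text
clock: 19.2
eef_pos: [494.2, 342.6, 112.3]
tcp_rot: [3.142, -0.0, 1.567]
contact_force: [-0.2, 0.4, 0.3]
opening: 0.922
grasp_force: 0.0
```

Emit:
play_rows([
  {"delta_pos": [0, 0, -0.5], "yaw": 0, "jaw": 92},
  {"delta_pos": [0, 0, -2], "yaw": 0, "jaw": 92},
  {"delta_pos": [0, 0, -5], "yaw": 0, "jaw": 92},
  {"delta_pos": [0, 0, -8], "yaw": 0, "jaw": 92},
  {"delta_pos": [-4, 0, -9], "yaw": 0, "jaw": 80},
  {"delta_pos": [-8.5, 0.5, -9], "yaw": 0, "jaw": 70},
  {"delta_pos": [-13, 1, -9], "yaw": 0, "jaw": 60},
  {"delta_pos": [-17.5, 1.5, -9], "yaw": 0, "jaw": 50},
])

```text
clock: 20.0
eef_pos: [508.7, 166.2, 203.9]
tcp_rot: [3.14, -0.001, 1.568]
contact_force: [1.2, 0.6, 0.5]
opening: 0.505
grasp_force: 0.0
```

Emit:
play_rows([
  {"delta_pos": [-4, 0.5, 0], "yaw": 0, "jaw": 45},
  {"delta_pos": [-8, 1, 0], "yaw": 0, "jaw": 45},
  {"delta_pos": [-12, 2, 0], "yaw": 0, "jaw": 45},
  {"delta_pos": [-14.8, 3, 0], "yaw": 0, "jaw": 45},
  {"delta_pos": [-16.7, 3.5, 0], "yaw": 0, "jaw": 45},
  {"delta_pos": [-16.7, 3.5, 0], "yaw": 0, "jaw": 45},
  {"delta_pos": [-16.7, 3.5, 0], "yaw": 0, "jaw": 45},
  {"delta_pos": [-16.7, 3.5, 0], "yaw": 0, "jaw": 45},
])

```text
clock: 20.8
eef_pos: [542.6, 1.3, 202.7]
tcp_rot: [3.141, -0.0, 1.567]
contact_force: [-1.1, -0.1, 0.1]
opening: 0.45
grasp_force: 0.0
```

```bash
python3 -c "
from h import *
p,d,K,T=load('side');W=cloud(d,K,T)
go(445,1.8,100,np.pi/2)
q=near(W,493,342,45,80,100); print('cup',circ(q,33))
q=near(W,493,342,45,110,144); print('filt',circ(q,30)); q=near(W,493,342,45,144,154); print('rim',circ(q,29.7),np.median(q[:,2]))
q=near(W,493,342,60,100,110); print('saucer',np.median(q[:,2]),np.percentile(q,[2,98],axis=0).round())
A=np.c_[q[:,:2],np.ones(len(q))]; print(np.linalg.lstsq(A,q[:,2],rcond=None)[0].round(4))
p,d,K,T=load('top');W=cloud(d,K,T); save('t5.png',p)
q=near(W,493,342,45,144,154); print('rim top',len(q),circ(q,29.7) if len(q)>5 else '')
"
```

```text
delta cm [ 1.000e-02 -9.760e+00  1.026e+01] yaw -0.003 | [542.6   1.4 202.6] [ 3.1414e+00 -2.0000e-04  1.5678e+00] 20.85 F [ 0.2 -0.4 -0.3] 0.0 0.44964145943425154
cup (array([493. , 341.3]), np.float64(0.87), 33)
filt (array([493. , 343.5]), np.float64(1.3), 477)
rim (array([492.9, 343.1]), np.float64(0.92), 132) 148.21318418487078
saucer 107.08526612380541 [[447. 313. 103.]
 [538. 384. 110.]]
[-5.700000e-03  8.000000e-04  1.095258e+02]
rim top 163 (array([495. , 343.3]), np.float64(0.78), 163)
```

```bash
python3 -c "
from h import *
def onplane(uv,K,T,z):
    ray=np.c_[(uv-K[[0,1],[2,2]])/K[[0,1],[0,1]],np.ones(len(uv))]@T[:3,:3].T; return (T[:3,3]+ray*((z-T[2,3])/ray[:,2])[:,None])
for n in('top','side'):
    z=np.load(n+'0.npz');p,K,T=z['p'],z['K'],z['T']
    hsv=cv2.cvtColor(p,cv2.COLOR_RGB2HSV); v,u=np.nonzero((hsv[:,:,1]<70)); P=onplane(np.c_[u,v].astype(float),K,T,4)
    P=P[np.hypot(P[:,0]-445,P[:,1]-1)<32]; print(n,len(P), np.pi*24.5**2)
    # disc centre: circle of R 24.5 maximizing overlap
    best=max(((np.sum(np.hypot(P[:,0]-x,P[:,1]-y)<24.5)-np.sum((np.hypot(P[:,0]-x,P[:,1]-y)<28)),x,y) for x in np.arange(438,452,.5) for y in np.arange(-6,9,.5)))
    print(best, cv2.minEnclosingCircle(P[:,:2].astype('f4')), np.percentile(P,[1,99],axis=0).round(1))
    W=cloud(z['d'],K,T); q=near(W,445,1,15,12,52); print('stem',len(q),np.median(q,0) if len(q) else ''); q=near(W,445,1,15,40,62); print('grip',circ(q,5),q[:,2].max())
"
```

```text
top 337 1885.7409903172734
(np.int64(-16), np.float64(444.5), np.float64(2.0)) ((445.3096008300781, 1.6125712394714355), 25.24811363220215) [[421.7 -21.1   4. ]
 [468.1  25.2   4. ]]
stem 1 [442.91712902  -1.69876029  13.89040521]
grip (array([445.3,   1.4]), np.float64(1.38), 20) 59.01862353277966
side 189 1885.7409903172734
(np.int64(-17), np.float64(445.0), np.float64(8.5)) ((444.50030517578125, -1.512014627456665), 27.644956588745117) [[419.7 -27.4   4. ]
 [468.1  24.5   4. ]]
stem 26 [442.26439403   3.17819616  35.89828684]
grip (array([4.44e+02, 3.00e-01]), np.float64(1.15), 23) 60.94530213913413
```

Emit:
play_rows([
  {"delta_pos": [0, -3, 1], "yaw": 0, "jaw": 45},
  {"delta_pos": [0, -6, 3], "yaw": 0, "jaw": 45},
  {"delta_pos": [0, -8.5, 5.5], "yaw": 0, "jaw": 45},
  {"delta_pos": [0, -9.8, 8], "yaw": 0, "jaw": 45},
  {"delta_pos": [0, -9.8, 10], "yaw": 0, "jaw": 45},
  {"delta_pos": [0, -9.8, 11.5], "yaw": 0, "jaw": 45},
  {"delta_pos": [0, -9.8, 11.5], "yaw": 0, "jaw": 45},
  {"delta_pos": [0, -9.8, 11.5], "yaw": 0, "jaw": 45},
])

```text
clock: 21.7
eef_pos: [444.8, 1.3, 87.5]
tcp_rot: [-3.141, -0.0, 1.568]
contact_force: [-0.4, 0.4, 0.9]
opening: 0.453
grasp_force: 0.0
```

```bash
python3 -c "
from h import *
p,d,K,T=load('side');save('s6.png',cv2.resize(p[130:230,220:330],(660,600)))
go(444.8,1.5,36,np.pi/2)
"
```

```text
delta cm [ 0.03 -0.04  5.19] yaw -0.003 | [445.2   1.2  87.9] [ 3.141  -0.      1.5675] 21.75 F [-0.2  0.9  0.3] 0.0 0.45170192160772266
```

View pics/s6.png

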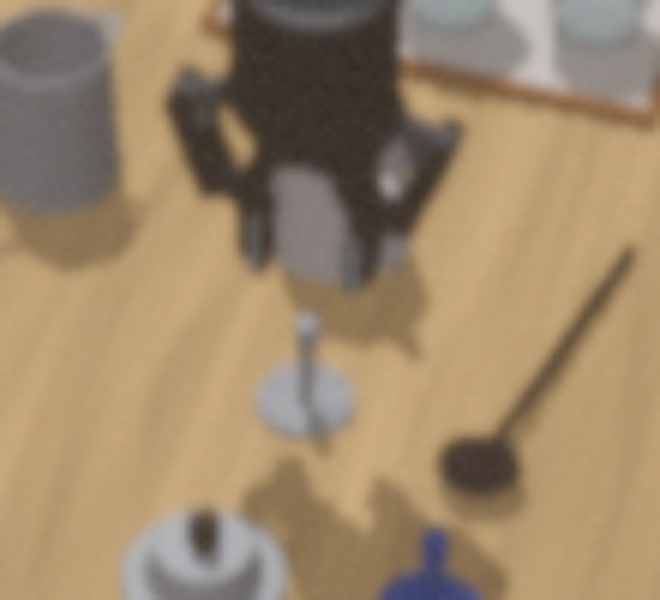

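The open fingers straddle the grey press, with its grip at (308,325) in the crop. I descend.

Emit:
play_rows([
  {"delta_pos": [0, 0, 1.5], "yaw": 0, "jaw": 45},
  {"delta_pos": [0, 0, 3], "yaw": 0, "jaw": 45},
  {"delta_pos": [0, 0, 4.2], "yaw": 0, "jaw": 45},
  {"delta_pos": [0, 0, 5], "yaw": 0, "jaw": 45},
  {"delta_pos": [0, 0, 5.2], "yaw": 0, "jaw": 40},
  {"delta_pos": [0, 0, 5.2], "yaw": 0, "jaw": 34},
  {"delta_pos": [0, 0, 5.2], "yaw": 0, "jaw": 28},
  {"delta_pos": [0, 0, 5.2], "yaw": 0, "jaw": 24},
])

```text
clock: 22.55
eef_pos: [445.2, 0.8, 35.7]
tcp_rot: [3.141, -0.0, 1.567]
contact_force: [-0.5, -0.1, -0.1]
opening: 0.237
grasp_force: 0.0
```

Emit:
play_rows([
  {"delta_pos": [0, 0, 0], "yaw": 0, "jaw": 21},
  {"delta_pos": [0, 0, 0], "yaw": 0, "jaw": 19},
  {"delta_pos": [0, 0, 0], "yaw": 0, "jaw": 17},
  {"delta_pos": [0, 0, 0], "yaw": 0, "jaw": 15},
  {"delta_pos": [0, 0, 0], "yaw": 0, "jaw": 12},
  {"delta_pos": [0, 0, 0], "yaw": 0, "jaw": 8},
  {"delta_pos": [0, 0, 0], "yaw": 0, "jaw": 4},
  {"delta_pos": [0, 0, 0], "yaw": 0, "jaw": 4},
], grip_force=25)

```text
clock: 23.35
eef_pos: [444.9, 0.8, 35.4]
tcp_rot: [3.141, -0.0, 1.567]
contact_force: [0.3, -0.0, 2.0]
opening: 0.127
grasp_force: 24.3
```

Emit:
play_rows([
  {"delta_pos": [0, 0, -0.5], "yaw": 0, "jaw": 4},
  {"delta_pos": [0, 0, -3], "yaw": 0, "jaw": 4},
  {"delta_pos": [0, 0, -7], "yaw": 0, "jaw": 4},
  {"delta_pos": [0, 0, -11], "yaw": 0, "jaw": 4},
  {"delta_pos": [0, 0, -14.5], "yaw": 0, "jaw": 4},
  {"delta_pos": [0, 0, -17], "yaw": 0, "jaw": 4},
  {"delta_pos": [0, 0, -18.5], "yaw": 0, "jaw": 4},
  {"delta_pos": [0, 0, -18.5], "yaw": 0, "jaw": 4},
])

```text
clock: 24.15
eef_pos: [445.8, 0.8, 222.4]
tcp_rot: [3.138, -0.0, 1.567]
contact_force: [-0.1, -0.1, -1.2]
opening: 0.131
grasp_force: 24.4
```

Emit:
play_rows([
  {"delta_pos": [2, 0.3, 0], "yaw": 0, "jaw": 4},
  {"delta_pos": [6, 0.9, 0], "yaw": 0, "jaw": 4},
  {"delta_pos": [10.5, 1.5, 0], "yaw": 0, "jaw": 4},
  {"delta_pos": [15, 2.2, 0], "yaw": 0, "jaw": 4},
  {"delta_pos": [19.5, 2.8, 0], "yaw": 0, "jaw": 4},
  {"delta_pos": [24, 3.5, 0], "yaw": 0, "jaw": 4},
  {"delta_pos": [27.5, 4, 0], "yaw": 0, "jaw": 4},
  {"delta_pos": [30, 4.4, 0], "yaw": 0, "jaw": 4},
])

```text
clock: 24.95
eef_pos: [489.3, 302.7, 218.6]
tcp_rot: [-3.14, 0.001, 1.568]
contact_force: [0.7, 0.5, -0.8]
opening: 0.126
grasp_force: 24.4
```

```bash
python3 -c "
from h import *
[load('side') for _ in range(6)]
go(494.2,342.5,222,np.pi/2)
"
```

```text
delta cm [ 4.3   0.47 -0.27] yaw -0.004 | [489.3 299.5 219.4] [-3.1400e+00  1.2000e-03  1.5664e+00] 25.25 F [-0.1 -0.5 -0.5] 24.45444256067276 0.1304419630385181
```

Emit:
play_rows([
  {"delta_pos": [1.5, 0.2, 0], "yaw": 0, "jaw": 4},
  {"delta_pos": [3, 0.35, 0], "yaw": 0, "jaw": 4},
  {"delta_pos": [4, 0.45, 0], "yaw": 0, "jaw": 4},
  {"delta_pos": [4.3, 0.45, 0], "yaw": 0, "jaw": 4},
  {"delta_pos": [4.3, 0.45, 0], "yaw": 0, "jaw": 4},
  {"delta_pos": [4.3, 0.45, 0], "yaw": 0, "jaw": 4},
  {"delta_pos": [4.3, 0.45, 0], "yaw": 0, "jaw": 4},
  {"delta_pos": [4.3, 0.45, 0], "yaw": 0, "jaw": 4},
])

```text
clock: 26.05
eef_pos: [494.6, 343.3, 220.3]
tcp_rot: [-3.142, 0.0, 1.567]
contact_force: [0.7, 0.4, -1.0]
opening: 0.128
grasp_force: 24.5
```

```bash
python3 -c "
from h import *
p,d,K,T=load('side');W=cloud(d,K,T);save('s7.png',cv2.resize(p[190:320,150:290],(640,594)))
go(494.2,342.5,142,np.pi/2)
q=near(W,493,342,45,142,154); print('rim',circ(q,29.7))
q=near(W,493,342,35,178,194); print(np.percentile(q,[2,50,98],axis=0).round(1)); A=np.c_[q[:,:2],np.ones(len(q))]; print(np.linalg.lstsq(A,q[:,2],rcond=None)[0].round(3)); print(cv2.minEnclosingCircle(q[:,:2].astype('f4')))
"
```

```text
delta cm [-0.08 -0.04  7.83] yaw -0.004 | [494.6 343.3 220.3] [-3.1416  0.      1.5665] 26.1 F [ 1.   0.6 -1. ] 24.454630315303802 0.1259700874704289
rim (array([492.9, 342.8]), np.float64(0.99), 113)
[[471.  323.1 186.7]
 [490.5 346.1 190.2]
 [515.2 365.2 193.1]]
[3.00000e-03 1.00000e-03 1.88667e+02]
((492.1348571777344, 342.6169738769531), 25.735776901245117)
```

View pics/s7.png

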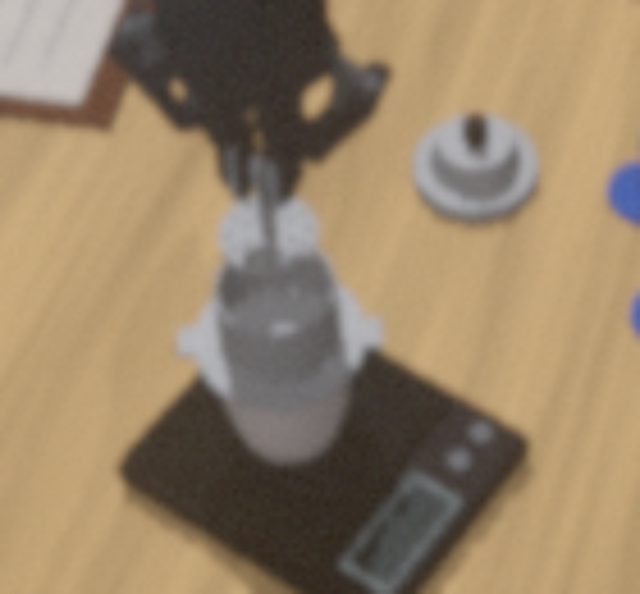

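The press hangs level, and its disc at (268,228) lies over the chamber opening. The two centres agree within 1 mm.

Emit:
play_rows([
  {"delta_pos": [0, 0, 1], "yaw": 0, "jaw": 4},
  {"delta_pos": [0, 0, 2], "yaw": 0, "jaw": 4},
  {"delta_pos": [0, 0, 3], "yaw": 0, "jaw": 4},
  {"delta_pos": [0, 0, 4], "yaw": 0, "jaw": 4},
  {"delta_pos": [0, 0, 5], "yaw": 0, "jaw": 4},
  {"delta_pos": [0, 0, 6], "yaw": 0, "jaw": 4},
  {"delta_pos": [0, 0, 6.7], "yaw": 0, "jaw": 4},
  {"delta_pos": [0, 0, 7.2], "yaw": 0, "jaw": 4},
])

```text
clock: 26.9
eef_pos: [494.5, 343.5, 147.4]
tcp_rot: [-3.141, 0.0, 1.567]
contact_force: [0.5, -1.2, -0.3]
opening: 0.124
grasp_force: 24.5
```

Emit:
play_rows([
  {"delta_pos": [0, 0, 0.1], "yaw": 0, "jaw": 4},
  {"delta_pos": [0, 0, 0.2], "yaw": 0, "jaw": 4},
  {"delta_pos": [0, 0, 0.3], "yaw": 0, "jaw": 4},
  {"delta_pos": [0, 0, 0.4], "yaw": 0, "jaw": 4},
  {"delta_pos": [0, 0, 0.5], "yaw": 0, "jaw": 4},
  {"delta_pos": [0, 0, 0.5], "yaw": 0, "jaw": 4},
  {"delta_pos": [0, 0, 0.5], "yaw": 0, "jaw": 4},
  {"delta_pos": [0, 0, 0.5], "yaw": 0, "jaw": 4},
])

```text
clock: 27.7
eef_pos: [494.7, 343.6, 143.4]
tcp_rot: [3.142, -0.0, 1.567]
contact_force: [0.4, 0.4, -1.6]
opening: 0.123
grasp_force: 24.5
```

Emit:
play_rows([
  {"delta_pos": [0, 0, 0.05], "yaw": 0, "jaw": 4},
  {"delta_pos": [0, 0, 0.1], "yaw": 0, "jaw": 4},
  {"delta_pos": [0, 0, 0.15], "yaw": 0, "jaw": 4},
  {"delta_pos": [0, 0, 0.2], "yaw": 0, "jaw": 4},
  {"delta_pos": [0, 0, 0.2], "yaw": 0, "jaw": 4},
  {"delta_pos": [0, 0, 0.2], "yaw": 0, "jaw": 4},
  {"delta_pos": [0, 0, 0.2], "yaw": 0, "jaw": 4},
  {"delta_pos": [0, 0, 0.2], "yaw": 0, "jaw": 4},
])

```text
clock: 28.5
eef_pos: [494.7, 343.7, 141.4]
tcp_rot: [3.141, -0.0, 1.567]
contact_force: [0.1, -0.7, 1.1]
opening: 0.129
grasp_force: 24.6
```

Emit:
play_rows([
  {"delta_pos": [0, 0, 0], "yaw": 0, "jaw": 13},
  {"delta_pos": [0, 0, 0], "yaw": 0, "jaw": 14},
  {"delta_pos": [0, 0, 0], "yaw": 0, "jaw": 16},
  {"delta_pos": [0, 0, 0], "yaw": 0, "jaw": 18},
  {"delta_pos": [0, 0, 0], "yaw": 0, "jaw": 20},
  {"delta_pos": [0, 0, 0], "yaw": 0, "jaw": 20},
  {"delta_pos": [0, 0, 0], "yaw": 0, "jaw": 20},
  {"delta_pos": [0, 0, 0], "yaw": 0, "jaw": 20},
])

```text
clock: 29.3
eef_pos: [494.6, 343.6, 141.3]
tcp_rot: [3.142, -0.0, 1.567]
contact_force: [0.4, -0.5, -0.1]
opening: 0.197
grasp_force: 0.0
```

Emit:
play_rows([
  {"delta_pos": [0, 0, -0.3], "yaw": 0, "jaw": 20},
  {"delta_pos": [0, 0, -0.7], "yaw": 0, "jaw": 20},
  {"delta_pos": [0, 0, -1.1], "yaw": 0, "jaw": 21},
  {"delta_pos": [0, 0, -1.6], "yaw": 0, "jaw": 24},
  {"delta_pos": [0, 0, -3.5], "yaw": 0, "jaw": 30},
  {"delta_pos": [0, 0, -6], "yaw": 0, "jaw": 35},
  {"delta_pos": [0, 0, -7], "yaw": 0, "jaw": 40},
  {"delta_pos": [0, 0, -7], "yaw": 0, "jaw": 45},
])

```text
clock: 30.1
eef_pos: [495.5, 344.2, 213.0]
tcp_rot: [3.139, -0.002, 1.567]
contact_force: [-0.4, 0.5, -0.6]
opening: 0.45
grasp_force: 0.0
```

Emit:
play_rows([
  {"delta_pos": [-3, 0.5, 0], "yaw": 0, "jaw": 45},
  {"delta_pos": [-7, 1, 0], "yaw": 0, "jaw": 45},
  {"delta_pos": [-11, 0, 0], "yaw": 0, "jaw": 45},
  {"delta_pos": [-15, -1, 0], "yaw": 0, "jaw": 45},
  {"delta_pos": [-18.5, -2, 0], "yaw": 0, "jaw": 45},
  {"delta_pos": [-21, -3, 0], "yaw": 0, "jaw": 45},
  {"delta_pos": [-21.4, -3.7, 0], "yaw": 0, "jaw": 45},
  {"delta_pos": [-21.4, -3.7, 0], "yaw": 0, "jaw": 45},
])

```text
clock: 30.9
eef_pos: [455.8, 129.3, 210.6]
tcp_rot: [-3.14, 0.0, 1.565]
contact_force: [-0.1, -0.8, -0.9]
opening: 0.451
grasp_force: 0.0
```

```bash
python3 -c "
from h import *
[load('side') for _ in range(3)]
p,d,K,T=load('side');W=cloud(d,K,T);a=cv2.resize(p[190:320,150:290],(400,371))
go(456.5,128,100,np.pi/2)
def ev(n,W):
    q=near(W,493,342,45,143,153); print(n,'rim',circ(q,29.7))
    q=near(W,493,342,14,155,175); print('grip',len(q),np.median(q,0).round(1),q[:,2].max())
ev('side',W)
p,d,K,T=load('top');W=cloud(d,K,T); b=cv2.resize(p[120:250,60:240],(400,289)); ev('top',W)
save('st8.png',np.hstack([a,np.vstack([b,np.zeros((82,400,3),np.uint8)])]))
"
```

```text
delta cm [-0.28 -0.08 11.11] yaw -0.003 | [457.3 130.7 211.1] [ 3.1414e+00 -2.0000e-04  1.5677e+00] 31.1 F [ 0.1  0.4 -0.1] 0.0 0.4493199035229801
side rim (array([492.8, 342.9]), np.float64(2.25), 159)
grip 31 [493.1 345.5 161.7] 167.10505814703617h.py:13: RuntimeWarning: Mean of empty slice.
  s=least_squares(f,pts[:,:2].mean(0),loss='soft_l1',f_scale=1.5); return s.x.round(1),np.abs(f(s.x)).mean().round(2),len(pts)
  ret = um.true_divide(
Traceback (most recent call last):
  File "h.py", line 13, in circ
    s=least_squares(f,pts[:,:2].mean(0),loss='soft_l1',f_scale=1.5); return s.x.round(1),np.abs(f(s.x)).mean().round(2),len(pts)
ValueError: Initial guess is outside of provided bounds
```

```bash
python3 -c "
from h import *
for n in('top','side'):
    z=np.load(n+'0.npz');W=cloud(z['d'],z['K'],z['T'])
    q=near(W,456,127,40,14,29); Rz=28-6*(q[:,2]-11)/20
    f=lambda c:np.hypot(q[:,0]-c[0],q[:,1]-c[1])-Rz
    s=least_squares(f,[456,127],loss='soft_l1',f_scale=1.5); print(n,'dome',s.x.round(1),len(q),abs(f(s.x)).mean())
    q=near(W,456,127,34,29,36); print('domtop',cv2.minEnclosingCircle(q[:,:2].astype('f4')))
    q=near(W,456,127,14,38,47.5); print('knobside',circ(q,8))
    p=z['p'];hsv=cv2.cvtColor(p,cv2.COLOR_RGB2HSV); m=(hsv[:,:,1]<70)
    q=W[m]; q=q[(np.hypot(q[:,0]-456,q[:,1]-127)<48)&(q[:,2]>6)&(q[:,2]<13)]
    h=cv2.convexHull(q[:,:2].astype('f4'))[:,0]; print('hull',circ(h,38))
"
```

```text
top dome [458.4 128.3] 159 2.207106119049296
domtop ((458.0171203613281, 128.0559539794922), 23.012544631958008)
knobside (array([458.2, 129.2]), np.float64(2.1), 16)
hull (array([458.2, 128. ]), np.float64(0.68), 33)
side dome [456.2 126.7] 148 3.1543142870547314
domtop ((456.33856201171875, 127.61381530761719), 25.052385330200195)
knobside (array([456.1, 124.8]), np.float64(1.67), 19)
hull (array([456.6, 127.5]), np.float64(0.83), 17)
```

Emit:
play_rows([
  {"delta_pos": [-0.3, 0, 3], "yaw": 0, "jaw": 45},
  {"delta_pos": [-0.3, 0, 7], "yaw": 0, "jaw": 45},
  {"delta_pos": [-0.3, 0, 10], "yaw": 0, "jaw": 45},
  {"delta_pos": [-0.3, 0, 12], "yaw": 0, "jaw": 45},
  {"delta_pos": [-0.3, 0, 13], "yaw": 0, "jaw": 45},
  {"delta_pos": [-0.3, 0, 13], "yaw": 0, "jaw": 45},
  {"delta_pos": [-0.3, 0, 13], "yaw": 0, "jaw": 45},
  {"delta_pos": [-0.3, 0, 13], "yaw": 0, "jaw": 45},
])

```text
clock: 31.95
eef_pos: [457.7, 127.1, 82.4]
tcp_rot: [3.14, -0.001, 1.567]
contact_force: [-0.3, -0.0, 0.8]
opening: 0.453
grasp_force: 0.0
```

```bash
python3 -c "
from h import *
p,d,K,T=load('side')
go(457.3,127.7,34,np.pi/2)
"
```

```text
delta cm [ 0.06 -0.04  4.84] yaw -0.004 | [457.6 127.1  82.4] [ 3.1396e+00 -6.0000e-04  1.5669e+00] 32.0 F [ 0.6 -0.3  0.9] 0.0 0.452013356548857
```

Emit:
play_rows([
  {"delta_pos": [0.05, 0, 1.5], "yaw": 0, "jaw": 45},
  {"delta_pos": [0.05, 0, 3], "yaw": 0, "jaw": 45},
  {"delta_pos": [0.05, 0, 4.2], "yaw": 0, "jaw": 45},
  {"delta_pos": [0.05, 0, 4.8], "yaw": 0, "jaw": 40},
  {"delta_pos": [0.05, 0, 4.8], "yaw": 0, "jaw": 35},
  {"delta_pos": [0.05, 0, 4.8], "yaw": 0, "jaw": 30},
  {"delta_pos": [0.05, 0, 4.8], "yaw": 0, "jaw": 27},
  {"delta_pos": [0.05, 0, 4.8], "yaw": 0, "jaw": 24},
])

```text
clock: 32.8
eef_pos: [457.1, 127.4, 33.8]
tcp_rot: [3.141, -0.0, 1.567]
contact_force: [0.4, 1.1, -0.8]
opening: 0.237
grasp_force: 0.0
```

Emit:
play_rows([
  {"delta_pos": [0, 0, 0], "yaw": 0, "jaw": 22},
  {"delta_pos": [0, 0, 0], "yaw": 0, "jaw": 20},
  {"delta_pos": [0, 0, 0], "yaw": 0, "jaw": 18},
  {"delta_pos": [0, 0, 0], "yaw": 0, "jaw": 16},
  {"delta_pos": [0, 0, 0], "yaw": 0, "jaw": 13},
  {"delta_pos": [0, 0, 0], "yaw": 0, "jaw": 9},
  {"delta_pos": [0, 0, 0], "yaw": 0, "jaw": 8},
  {"delta_pos": [0, 0, 0], "yaw": 0, "jaw": 8},
], grip_force=30)

```text
clock: 33.6
eef_pos: [456.9, 127.3, 33.5]
tcp_rot: [3.141, -0.0, 1.567]
contact_force: [-0.5, -0.3, 6.0]
opening: 0.172
grasp_force: 29.2
```

Emit:
play_rows([
  {"delta_pos": [0, 0, -0.3], "yaw": 0, "jaw": 8},
  {"delta_pos": [0, 0, -0.8], "yaw": 0, "jaw": 8},
  {"delta_pos": [0, 0, -1], "yaw": 0, "jaw": 8},
  {"delta_pos": [0, 0, -1], "yaw": 0, "jaw": 8},
  {"delta_pos": [0, 0, -1], "yaw": 0, "jaw": 8},
  {"delta_pos": [0, 0, -1], "yaw": 0, "jaw": 8},
  {"delta_pos": [0, 0, -1], "yaw": 0, "jaw": 8},
  {"delta_pos": [0, 0, -1], "yaw": 0, "jaw": 8},
])

```text
clock: 34.4
eef_pos: [456.7, 127.3, 43.2]
tcp_rot: [-3.141, 0.0, 1.567]
contact_force: [0.2, 0.3, -0.5]
opening: 0.168
grasp_force: 29.2
```

Emit:
play_rows([
  {"delta_pos": [0, 0, -2], "yaw": 0, "jaw": 8},
  {"delta_pos": [0, 0, -5], "yaw": 0, "jaw": 8},
  {"delta_pos": [0, 0, -9], "yaw": 0, "jaw": 8},
  {"delta_pos": [0, 0, -13], "yaw": 0, "jaw": 8},
  {"delta_pos": [0, 0, -16], "yaw": 0, "jaw": 8},
  {"delta_pos": [0, 0, -18], "yaw": 0, "jaw": 8},
  {"delta_pos": [0, 0, -18], "yaw": 0, "jaw": 8},
  {"delta_pos": [0, 0, -18], "yaw": 0, "jaw": 8},
])

```text
clock: 35.2
eef_pos: [456.6, 127.2, 223.0]
tcp_rot: [3.141, -0.0, 1.567]
contact_force: [-0.2, -0.2, -1.7]
opening: 0.163
grasp_force: 29.3
```

Emit:
play_rows([
  {"delta_pos": [2, 0.3, 0], "yaw": 0, "jaw": 8},
  {"delta_pos": [5.5, 1, 0], "yaw": 0, "jaw": 8},
  {"delta_pos": [9.5, 1.7, 0], "yaw": 0, "jaw": 8},
  {"delta_pos": [13.5, 2.4, 0], "yaw": 0, "jaw": 8},
  {"delta_pos": [17, 3, 0], "yaw": 0, "jaw": 8},
  {"delta_pos": [19.5, 3.4, 0], "yaw": 0, "jaw": 8},
  {"delta_pos": [21, 3.7, 0], "yaw": 0, "jaw": 8},
  {"delta_pos": [21.5, 3.7, 0], "yaw": 0, "jaw": 8},
])

```text
clock: 36.0
eef_pos: [494.2, 342.8, 221.6]
tcp_rot: [-3.14, 0.001, 1.568]
contact_force: [-0.0, -0.9, -1.1]
opening: 0.17
grasp_force: 29.3
```

```bash
python3 -c "
from h import *
[load('side') for _ in range(8)]
p,d,K,T=load('side');W=cloud(d,K,T);save('s9.png',cv2.resize(p[170:320,150:290],(560,600)))
go(494.2,343,185,np.pi/2)
q=near(W,493,342,45,142,154); print('rim',circ(q,29.7))
for a in range(184,236,6):
    q=near(W,493,342,50,a,a+6)
    if len(q)>5: print(a,len(q),np.percentile(q,[2,50,98],axis=0).round(1).tolist())
"
```

```text
delta cm [ 0.15 -0.05  3.85] yaw -0.005 | [494.7 341.5 223.5] [ 3.1413e+00 -1.0000e-04  1.5660e+00] 36.45 F [ 0.3  0.  -1. ] 29.34010773897171 0.17053242334781632
rim (array([492.9, 342.4]), np.float64(2.59), 104)
190 44 [[456.3, 337.3, 190.9], [474.8, 369.3, 194.1], [520.0, 378.2, 196.0]]
196 184 [[457.0, 308.7, 196.6], [480.7, 358.1, 200.6], [529.1, 377.6, 201.9]]
202 202 [[458.4, 312.3, 202.1], [481.1, 358.8, 203.3], [528.1, 376.6, 207.6]]
208 64 [[468.2, 333.1, 208.2], [485.5, 360.8, 210.9], [517.2, 367.3, 213.9]]
214 76 [[470.2, 331.2, 214.2], [485.8, 356.4, 217.5], [514.2, 364.4, 219.9]]
220 116 [[472.7, 329.7, 220.1], [490.9, 351.1, 222.1], [512.7, 362.2, 225.4]]
226 19 [[477.1, 344.6, 226.4], [492.1, 348.3, 229.3], [506.5, 352.6, 231.5]]
232 46 [[474.4, 333.8, 232.2], [495.4, 346.8, 235.7], [512.8, 352.3, 237.8]]
```

View pics/s9.png

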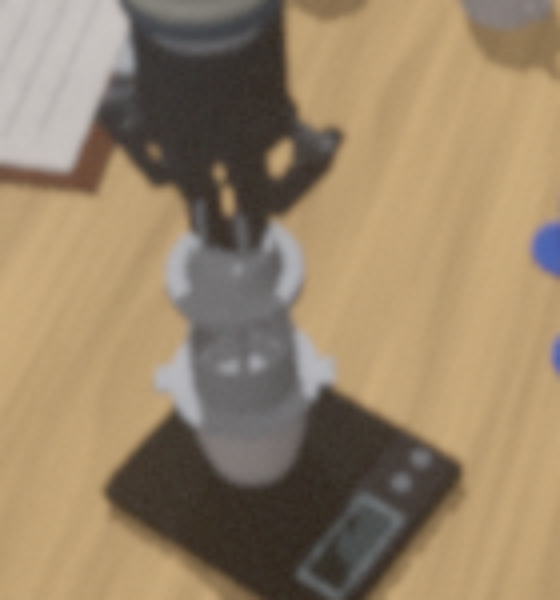

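The lid is held over the chamber, with its centre at about (493,342) against (493,342.5) for the rim. I check its tilt before lowering.

```bash
python3 -c "
from h import *
p,d,K,T=load('side');W=cloud(d,K,T)
q=near(W,493.2,342,38,196,208); q=q[np.hypot(q[:,0]-493.2,q[:,1]-342)>31]; A=np.c_[q[:,:2],np.ones(len(q))]
m=np.ones(len(q),bool)
for _ in range(5):
    c=np.linalg.lstsq(A[m],q[m,2],rcond=None)[0]; m=abs(A@c-q[:,2])<2
print(c,m.sum(),len(q)); go(494.2,342.8,180)
h=cv2.convexHull(q[:,:2].astype('f4'))[:,0]; print(circ(h,38))
"
```

```text
[ 4.92913446e-03 -3.43738429e-03  2.00385291e+02] 154 225
delta cm [ 0.12 -0.05  4.35] yaw 0 | [494.7 341.6 223.5] [ 3.1414e+00 -1.0000e-04  1.5662e+00] 36.5 F [-0.1 -0.3 -1.4] 29.339995086193085 0.16625273439648766
(array([493.2, 341.9]), np.float64(0.61), 26)
```

Emit:
play_rows([
  {"delta_pos": [0.12, 0, 1], "yaw": 0, "jaw": 8},
  {"delta_pos": [0.12, 0, 2], "yaw": 0, "jaw": 8},
  {"delta_pos": [0.12, 0, 2.8], "yaw": 0, "jaw": 8},
  {"delta_pos": [0.12, 0, 3.3], "yaw": 0, "jaw": 8},
  {"delta_pos": [0.12, 0, 3.5], "yaw": 0, "jaw": 8},
  {"delta_pos": [0.12, 0, 3.5], "yaw": 0, "jaw": 8},
  {"delta_pos": [0.12, 0, 3.5], "yaw": 0, "jaw": 8},
  {"delta_pos": [0.12, 0, 3.5], "yaw": 0, "jaw": 8},
])

```text
clock: 37.3
eef_pos: [494.9, 343.5, 188.7]
tcp_rot: [3.141, -0.0, 1.567]
contact_force: [-0.2, 0.2, -1.0]
opening: 0.168
grasp_force: 29.3
```

Emit:
play_rows([
  {"delta_pos": [-0.03, 0, 0.2], "yaw": 0, "jaw": 8},
  {"delta_pos": [-0.03, 0, 0.4], "yaw": 0, "jaw": 8},
  {"delta_pos": [-0.03, 0, 0.6], "yaw": 0, "jaw": 8},
  {"delta_pos": [-0.03, 0, 0.8], "yaw": 0, "jaw": 8},
  {"delta_pos": [-0.03, 0, 1.0], "yaw": 0, "jaw": 8},
  {"delta_pos": [-0.03, 0, 1.2], "yaw": 0, "jaw": 8},
  {"delta_pos": [-0.03, 0, 1.3], "yaw": 0, "jaw": 8},
  {"delta_pos": [-0.03, 0, 1.3], "yaw": 0, "jaw": 8},
])

```text
clock: 38.1
eef_pos: [494.5, 343.0, 175.1]
tcp_rot: [-3.141, 0.0, 1.567]
contact_force: [-0.0, -0.6, -0.9]
opening: 0.167
grasp_force: 29.3
```

Emit:
play_rows([
  {"delta_pos": [0, 0, 0.05], "yaw": 0, "jaw": 8},
  {"delta_pos": [0, 0, 0.1], "yaw": 0, "jaw": 8},
  {"delta_pos": [0, 0, 0.15], "yaw": 0, "jaw": 8},
  {"delta_pos": [0, 0, 0.2], "yaw": 0, "jaw": 8},
  {"delta_pos": [0, 0, 0.2], "yaw": 0, "jaw": 8},
  {"delta_pos": [0, 0, 0.2], "yaw": 0, "jaw": 8},
  {"delta_pos": [0, 0, 0.2], "yaw": 0, "jaw": 8},
  {"delta_pos": [0, 0, 0.2], "yaw": 0, "jaw": 8},
])

```text
clock: 38.9
eef_pos: [494.8, 343.1, 173.6]
tcp_rot: [3.141, -0.0, 1.567]
contact_force: [-0.4, -0.9, 4.5]
opening: 0.168
grasp_force: 29.7
```

Contact at the expected height. Releasing and retreating.

Emit:
play_rows([
  {"delta_pos": [0, 0, 0], "yaw": 0, "jaw": 17},
  {"delta_pos": [0, 0, 0], "yaw": 0, "jaw": 19},
  {"delta_pos": [0, 0, 0], "yaw": 0, "jaw": 22},
  {"delta_pos": [0, 0, 0], "yaw": 0, "jaw": 26},
  {"delta_pos": [0, 0, 0], "yaw": 0, "jaw": 30},
  {"delta_pos": [0, 0, 0], "yaw": 0, "jaw": 35},
  {"delta_pos": [0, 0, 0], "yaw": 0, "jaw": 35},
  {"delta_pos": [0, 0, 0], "yaw": 0, "jaw": 35},
])

```text
clock: 39.7
eef_pos: [494.6, 343.0, 173.3]
tcp_rot: [-3.142, 0.0, 1.567]
contact_force: [0.2, 0.3, -0.3]
opening: 0.35
grasp_force: 0.0
```

Emit:
play_rows([
  {"delta_pos": [0, 0, -0.5], "yaw": 0, "jaw": 35},
  {"delta_pos": [0, 0, -2], "yaw": 0, "jaw": 35},
  {"delta_pos": [0, 0, -5], "yaw": 0, "jaw": 35},
  {"delta_pos": [-3, 0, -7], "yaw": 0, "jaw": 35},
  {"delta_pos": [-8, 0, -8], "yaw": 0, "jaw": 35},
  {"delta_pos": [-12.5, 0, -8], "yaw": 0, "jaw": 35},
  {"delta_pos": [-17, 0, -8], "yaw": 0, "jaw": 35},
  {"delta_pos": [-21, 0, -8], "yaw": 0, "jaw": 35},
])

```text
clock: 40.5
eef_pos: [493.8, 131.2, 254.9]
tcp_rot: [3.14, -0.0, 1.567]
contact_force: [-0.0, 0.9, 0.7]
opening: 0.349
grasp_force: 0.0
```

Emit:
play_rows([
  {"delta_pos": [-4, 0, 0], "yaw": 0, "jaw": 35},
  {"delta_pos": [-8, 0, 0], "yaw": 0, "jaw": 35},
  {"delta_pos": [-12, 0, 0], "yaw": 0, "jaw": 35},
  {"delta_pos": [-14, 0, 0], "yaw": 0, "jaw": 35},
  {"delta_pos": [-14, 0, 0], "yaw": 0, "jaw": 35},
  {"delta_pos": [-14, 0, 0], "yaw": 0, "jaw": 35},
  {"delta_pos": [-14, 0, 0], "yaw": 0, "jaw": 35},
  {"delta_pos": [-14, 0, 0], "yaw": 0, "jaw": 35},
])

```text
clock: 41.3
eef_pos: [493.3, -6.0, 253.5]
tcp_rot: [3.141, -0.0, 1.568]
contact_force: [0.2, 0.3, 1.1]
opening: 0.352
grasp_force: 0.0
```

```bash
python3 -c "
from h import *
go(494,343,250); ims=[]
for n in('side','top'):
    p,d,K,T=load(n);W=cloud(d,K,T); ims.append(p)
    q=near(W,493.5,343,50,147,154); print(n,'brim',np.median(q[:,2]),circ(cv2.convexHull(q[:,:2].astype('f4'))[:,0],38))
    q=q[np.hypot(q[:,0]-493.5,q[:,1]-343)>30]; print(np.linalg.lstsq(np.c_[q[:,:2],np.ones(len(q))],q[:,2],rcond=None)[0].round(4))
    q=near(W,493.5,343,15,180,194); print('knob',np.median(q,0).round(1))
    q=near(W,493.5,343,50,101,111); print('saucer',np.median(q[:,2])); q=near(W,493.5,343,36,50,97); print('cup',circ(q,32.5) if len(q)>9 else '')
save('end.png',np.hstack([cv2.resize(ims[0][190:330,140:300],(400,350)),cv2.resize(ims[1][120:260,60:220],(400,350))]))
"
```

```text
delta cm [ 3.49e+01 -3.00e-02  3.60e-01] yaw 0 | [493.3  -6.  253.5] [ 3.1414e+00 -2.0000e-04  1.5681e+00] 41.3 F [0.2 0.3 1.1] 0.0 0.35226557791309626
side brim 151.83462491441895 (array([493.3, 343. ]), np.float64(0.6), 26)
[-1.20000e-03 -1.25000e-02  1.56482e+02]
knob [492.3 344.9 187.1]
saucer 107.28170593126549
cup (array([493.2, 341.5]), np.float64(0.88), 202)
top brim 152.16562783110538 (array([495.5, 343.3]), np.float64(0.43), 35)
[3.600000e-03 1.320000e-02 1.455995e+02]
knob [494.2 341.3 187.8]
saucer 107.31084560512704
cup (array([495. , 343.4]), np.float64(0.51), 84)
```

View pics/end.png

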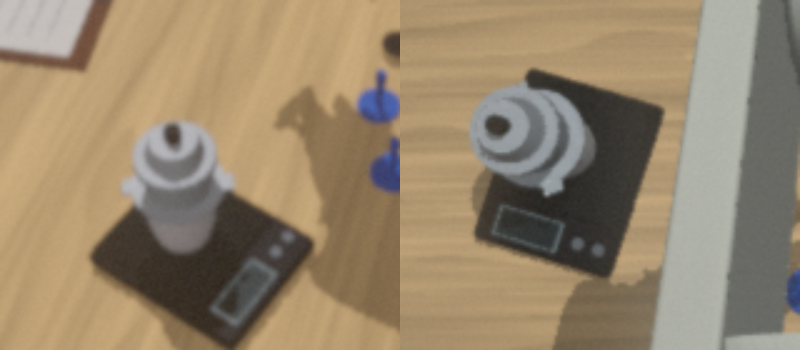

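The full stack stands level: the brim reads about 152 mm (151 expected), the knob 187 mm (187 expected), and the parts are concentric. Handing in.

```bash
python3 -c "
from rig import r
print(r.sign_off())"
```

```text
the job is handed in; nothing more can be done
None
```

The job is handed in: cup, filter, press and domed lid are stacked in order in the middle of the scale's pad, and in the last pictures the stack is level, centred and at the expected heights; no verdict came back.

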